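Load the float tub and pump it up to the landing

TASK

Set every ball float gently down on the bottom of the deep grey tub that stands on the bench lift; do not drop them in. Then, without lifting or pushing the steel deck by hand, pump the lift's sprung lever through full strokes until the deck with the loaded tub is all the way up, and move the tub by its handle across onto the middle of the plywood landing beside it. Let go of it there, and leave the other things on the bench alone.

Things in the scene. Friction and masses are not known exactly. Their poses are not given: they have to be found in the camera images.
- lift: red bench lift with a plywood landing stand, one fixed unit. Origin on the bench under the deck's centre. In its axes the landing lies to -y, the pump lever runs along y at its -x side. A red pump block, x -188 to -132 mm, y -190 to -80 mm, 112 mm high, carries the lever
- deck_top (a point): centre of the top of the lift's flat steel deck (190 mm in x, 250 mm in y, 12 mm thick), in the lift's axes. At the start it is 60 mm above the bench
- deck (a joint): height of the deck above its lowest position, m: 0 down, 0.098 at its upper stop. It stays where it is pumped to (more than about 12 N pressed on it may sink it again). A full lever stroke raises it 24 to 30 mm (12 if a little short; a stroke under a third of the travel may give nothing); four to seven reach the stop, where the lever goes no further down
- lever (a joint): pump lever angle, rad: 0 at rest, up; 0.70 fully down. A spring brings it back up when let go; let it come up fully before the next stroke. Pressing at the grip takes up to 18 N, more at the stop. Hinge axis: the lift's x; at rest the lever rises 0.40 rad above level from pivot to grip, fully down it slopes 0.30 rad below level
- lever_pivot (a point): pivot of the pump lever, 85 mm above the bench; fixed on the lift at x -160, y -100 mm
- lever_grip (a point): middle of the lever's black rubber grip, 210 mm from the pivot; grip 28 mm across, 120 mm long, along the lever, which runs from the pivot to the lift's +y. Press it from above with shut fingers, or pinch it along the lift's x. Its middle goes from 167 mm above the bench at rest to 23 mm fully down
- tub: loose open grey plastic tub, 182 mm in x, 250 mm in y, 115 mm high, walls and floor 6 mm, thin rubber mat on the floor, about 450 g empty, one steel bar handle on its +y end. Origin at the centre of its underside; z up; it starts on the deck, axes nearly along the lift's. Five floats fit side by side on its floor
- tub_handle (a point): middle of the tub's handle bar: a bar 12 mm across and 90 mm long between two arms, along the tub's x, 34 mm out from its +y end wall and 95 mm above its underside; 28 mm clear gap between bar and wall. Grip it from above across the bar (closing along the tub's y)
- landing (a point): centre of the top of the plywood landing (220 mm in x, 305 mm in y), 153 mm above the bench, 283 mm from the deck's centre in the lift's -y; 5 mm gap to the deck, which at its stop is 5 mm higher; the landing's edge there slopes up as a lead-on ramp. A steel strip 30 mm high across its far (-y) end is 140 mm from this point, 15 mm beyond the end of a centred tub
- float1_mid (a point): loose hollow ball float, bare metal, about 90 g: 60 mm ball on a flat round foot 50 mm across and 6 mm thick, with a straight round neck on top, 20 mm across, 36 mm long; 96 mm high. This point: on the axis, 48 mm above the foot's underside; the ball is widest 16 mm below it, the neck runs from 12 to 48 mm above it; z points up the neck. May slide or tip if knocked
- float2_mid (a point): loose hollow ball float, bare metal, about 90 g: 60 mm ball on a flat round foot 50 mm across and 6 mm thick, with a straight round neck on top, 20 mm across, 36 mm long; 96 mm high. This point: on the axis, 48 mm above the foot's underside; the ball is widest 16 mm below it, the neck runs from 12 to 48 mm above it; z points up the neck. May slide or tip if knocked
- float3_mid (a point): loose hollow ball float, bare metal, about 90 g: 60 mm ball on a flat round foot 50 mm across and 6 mm thick, with a straight round neck on top, 20 mm across, 36 mm long; 96 mm high. This point: on the axis, 48 mm above the foot's underside; the ball is widest 16 mm below it, the neck runs from 12 to 48 mm above it; z points up the neck. May slide or tip if knocked
- float4_mid (a point): loose hollow ball float, bare metal, about 90 g: 60 mm ball on a flat round foot 50 mm across and 6 mm thick, with a straight round neck on top, 20 mm across, 36 mm long; 96 mm high. This point: on the axis, 48 mm above the foot's underside; the ball is widest 16 mm below it, the neck runs from 12 to 48 mm above it; z points up the neck. May slide or tip if knocked
- float5_mid (a point): loose hollow ball float, bare metal, about 90 g: 60 mm ball on a flat round foot 50 mm across and 6 mm thick, with a straight round neck on top, 20 mm across, 36 mm long; 96 mm high. This point: on the axis, 48 mm above the foot's underside; the ball is widest 16 mm below it, the neck runs from 12 to 48 mm above it; z points up the neck. May slide or tip if knocked
- grease_tin: bystander: closed round tin, 70 mm across, 100 mm high, upright; origin at the centre of its underside
- reel: bystander: black plastic reel, 100 mm across, 60 mm high, lying flat; origin at the centre of its underside
- carton: bystander: closed cardboard carton 80 x 100 x 80 mm high; origin at the centre of its underside
There are look-alikes about, which are no part of the job. What is shaped like the part that bears float2_mid but blue is not meant.

How it is judged:
By the outcome, as a careful person would: the job done as asked, in the order asked, and still so for the second after the job is handed in, with the robot touching nothing.
Of float1, float2, float3, float4, float5 only 3 to 5 are there at a start; the rules pass over those that are not, and their reading is None.
At some moment in a run one of float1, float2, float3, float4, float5 may be knocked a few centimetres aside while the robot is not near it.
It also fails if it takes over 210 s, if anything falls off the work surface, if the arm or the gripper's body presses on something with over 40 N, if the wrist force passes 120 N, or if a joint passes its speed limit or range.

ROBOT

A 7-joint arm with a two-finger parallel gripper is mounted at the origin on the work surface. World frame = base frame: x ahead of the robot, y to its left, z up, the work surface at z = 0. Lengths are in m, angles in rad, forces in N, time in s.
With the tool pointing down it reaches from about 0.425 to 0.95 m from the base axis. Payload 4.7 kg.
Tool frame: the origin (TCP) lies at the very end of the fingers, on their centre line; the grasp point (between the pads) lies 19 mm behind it; z points along the fingers, y is the direction in which the jaws open and shut (so a half turn about z gives the same grasp; the last joint's range is limited). The gripper opens to 87 mm and grips with 3 to 60 N. Pads are 19 mm wide; open, the fingers measure 117 mm over their backs; the gripper's body (75 mm by 190 mm) begins 51 mm behind the grasp point.
Start: joints at [-1.355, 0.469, -0.049, 1.532, 0.024, 1.141, -0.082], TCP at [0.164, 0.655, 0.223] pointing down, gripper open.
Joint ranges: [-2.59, 2.59], [-0.33, 1.99], [-1.39, 1.29], [0.1, 2.45], [-1.04, 4.18], [0.21, 1.99], [-2.66, 2.66]. Speed limits (rad/s): [2.57, 2.57, 3.14, 3.14, 3.14, 3.14, 3.14].

INTERFACE

Orientations are given as a unit quaternion [w, x, y, z].
In Python, from bench import telemetry, optics, ctrl gives the robot as it stands.
- The arm moves only by the tool jog_arm, never from a script. Its argument "commands" is a list of rows, each a list of 3 entries, a list of its own where there are three numbers: the gripper's target within -1 to 1 (fully open at 1, half-way at 0, shut at -1), then the shift along the tool's x, y, z in units of 0.8 m (1.0 is 0.8 m), then the turn, a rotation vector about the tool's x, y, z in units of 0.5 rad (1.0 is 0.5 rad). In form: [[claw, [x, y, z], [ax, ay, az]], ...]. A call has 1 to 12 rows; each row is the pose to reach, as a shift and turn from the pose commanded when the call began, along the tool's axes at that moment; what a row does not reach only later rows make up. A row lasts 1/8 s, in which the tool goes at most 62.5 mm and 10.7 degrees, less where a joint would pass 70% of its speed; a pose out of reach is approached as far as the arm can. A call with a number of a shift or a turn outside -1 to 1 is refused whole. A call with a gripper value outside its range is refused whole. The fingers move at their own pace and stop on an object; "grip_force" is the grip in N (left out, the last holds). Time passes only in rows, so rows that repeat a pose let the fingers close. It gives the time, the measured TCP pose, the force and the opening at its end, in the units of the state.
- telemetry.get_obs(): the state, without advancing time (a new reading comes with each control period).
- optics.read_camera(name): name is "scene" or "top"; returns the picture (480x640x3 uint8, red, green, blue); there is no depth.
- optics.camera_params(name): a dict with "fx", "fy", "cx", "cy" (pixels), "extrinsics" (4x4, takes a point from world to camera coordinates). Camera axes: x right, y down, z forward; pixel columns grow to the right and rows downward; lengths in m; the calibration is good to about 2 mm. A picture is of the moment at which its call begins. camera_params takes no time and is no camera call.
- ctrl.close_job(): hands the job in, once; it reports no verdict.
The state is a dict: "time": time; "joints": joint angles; "qvel": joint speeds; "joint_efforts": joint torques, N m; "tcp_pos": TCP position; "tool_rot": TCP orientation; "ft_force": force on the tool from outside, world axes, zero at the start; "torque": the same for the moment, N m; "width": opening from 0.0 (shut) to 1.0 (fully open).
Only numpy, scipy, OpenCV 4.12 (cv2) and the standard library are available. Lean on these libraries where they do the work, as an engineer would, in place of code of your own. Each camera call takes 0.05 s, during which the arm holds its last target.

## Working session

There is one attempt and no reset: what is moved stays moved. The work goes in short steps, Python scripts to look and compute and a tool call to move; the robot and the scene stay as the last step left them, time stands still between calls to the robot, and variables do not carry over. Pictures are saved under pics/ and viewed, and the job is handed in when it is done.

Besides the shell and the picture viewer there is one more tool, called after "Emit:" as a command line: name --argument value ..., lists and objects as JSON in quotes. jog_arm: Moves the arm, as the interface text tells. Shifts and turns lie within -1 to 1; 1 stands for 0.8 m of shift or 0.5 rad of turn. Its arguments: {"type":"object","properties":{"commands":{"type":"array"},"grip_force":{"type":"number"}},"required":["commands"]}

```bash
ls; mkdir -p pics; python3 - <<'E'
from bench import telemetry, optics, ctrl
import cv2
print(telemetry.get_obs())
for n in ("scene","top"):
    im=optics.read_camera(n); cv2.imwrite(f"pics/{n}0.png",im[:,:,::-1])
    print(optics.camera_params(n))
E
```

```text
pics
{'time': 0.0, 'joints': array([-1.35485386,  0.46943293, -0.04854879,  1.5336779 ,  0.02412084,
        1.14096935, -0.08229767]), 'qvel': array([-0.00077193,  0.0004764 ,  0.00018636,  0.00073402,  0.00022564,
       -0.00123285,  0.00017793]), 'joint_efforts': array([-4.65761459e-04, -5.07982242e+01, -8.10094038e-02, -2.36149889e+01,
       -6.14779489e-02,  3.83291510e-02,  1.79931180e-04]), 'tcp_pos': array([0.16350314, 0.65429711, 0.22151181]), 'tool_rot': array([-6.23250244e-05,  1.22115063e-01,  9.92515495e-01, -9.48748464e-04]), 'ft_force': array([ 0.3467453 , -0.18232192,  0.62503651]), 'torque': array([0.00706787, 0.03240495, 0.03520664]), 'width': 0.9970338302950901}
{'fx': 619.0862421846299, 'fy': 619.0862421846299, 'cx': 309.1507561408353, 'cy': 234.8302979945183, 'extrinsics': array([[-0.37058144,  0.92873356,  0.01110697,  0.17344696],
       [ 0.49318024,  0.20689299, -0.84496659, -0.16489258],
       [-0.78704679, -0.3076512 , -0.53470374,  1.81238481],
       [ 0.        ,  0.        ,  0.        ,  1.        ]])}
{'fx': 547.8071995082094, 'fy': 547.8071995082094, 'cx': 333.6966322493626, 'cy': 244.85515165175065, 'extrinsics': array([[-2.81767474e-04, -9.99987475e-01, -4.99714363e-03,
         2.13232669e-02],
       [-9.92916095e-01,  8.73515080e-04, -1.18814411e-01,
         5.67004224e-01],
       [ 1.18817288e-01,  4.92826630e-03, -9.92903905e-01,
         1.27517258e+00],
       [ 0.00000000e+00,  0.00000000e+00,  0.00000000e+00,
         1.00000000e+00]])}
```

View pics/scene0.png

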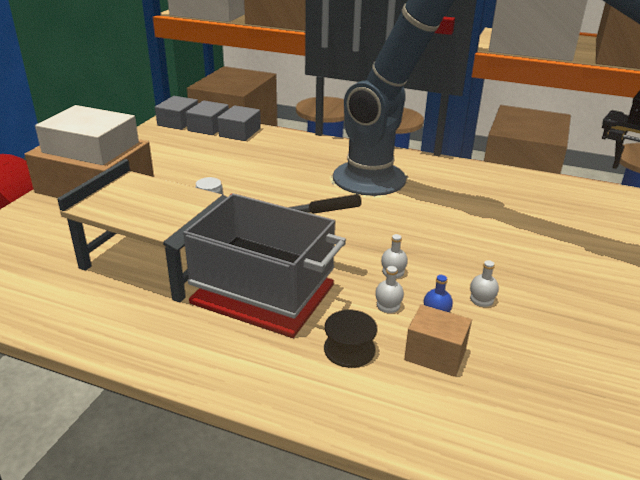

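View pics/top0.png

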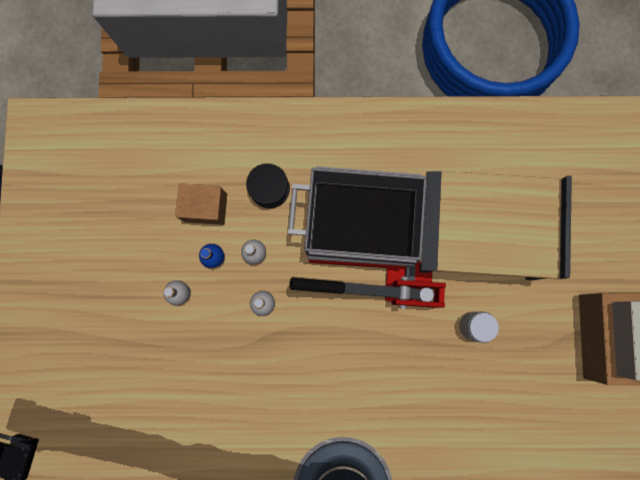

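The scene shows three silver floats: top view about (254,251), (262,303) and (177,292). A blue look-alike is at (211,256). The tub is centred near (365,215) with its handle at (297,210), the lever grip is at (318,286), and the landing is on the right. I'll enlarge the crops next.

```bash
cat > h.py <<'E'
import numpy as np, cv2
from bench import telemetry, optics, ctrl
from scipy.spatial.transform import Rotation as R
def p2w(n,u,v,z):
    c=optics.camera_params(n);E=c["extrinsics"]
    d=E[:3,:3].T@np.array([(u-c["cx"])/c["fx"],(v-c["cy"])/c["fy"],1.]);o=-E[:3,:3].T@E[:3,3]
    return (o+d*(z-o[2])/d[2]).round(4)
def w2p(n,p):
    c=optics.camera_params(n);E=c["extrinsics"];q=E[:3,:3]@np.array(p)+E[:3,3]
    return np.array([c["fx"]*q[0]/q[2]+c["cx"],c["fy"]*q[1]/q[2]+c["cy"]]).round(1)
def snap(n,name,box=None,s=1):
    im=optics.read_camera(n)[:,:,::-1]
    if box: im=im[box[1]:box[3],box[0]:box[2]]
    im=cv2.resize(im,None,fx=s,fy=s,interpolation=cv2.INTER_CUBIC); cv2.imwrite(f"pics/{name}.png",im)
def obs():
    o=telemetry.get_obs();q=o["tool_rot"];r=R.from_quat([q[1],q[2],q[3],q[0]])
    return o,r
def shift(target,yaw=None):
    "tool-frame shift (units) to world target; turn so tool y axis world dir = yaw, z down"
    o,r=obs();d=r.inv().apply(np.array(target)-o["tcp_pos"])
    print("t",o["time"].__round__(2),"tcp",o["tcp_pos"].round(4),"F",o["ft_force"].round(1),"w",round(o["width"],3)," shift_units",(d/0.8).round(4))
    print("toolx",r.apply([1,0,0]).round(3),"tooly",r.apply([0,1,0]).round(3))
    if yaw is not None:
        y=np.array([np.cos(yaw),np.sin(yaw),0]);best=None
        for s in (1,-1):
            z=np.array([0,0,-1.]);M=np.stack([np.cross(s*y,z),s*y,z],1)
            rv=(r.inv()*R.from_matrix(M)).as_rotvec()
            if best is None or np.linalg.norm(rv)<np.linalg.norm(best):best=rv
        print("turn_units",(best/0.5).round(4))
E
python3 - <<'E'
import cv2
a=cv2.imread('pics/top0.png')
cv2.imwrite('pics/c1.png',cv2.resize(a[230:325,155:295],None,fx=5,fy=5,interpolation=2))
cv2.imwrite('pics/c2.png',cv2.resize(a[155:315,280:440],None,fx=3.7,fy=3.7,interpolation=2))
b=cv2.imread('pics/scene0.png')
cv2.imwrite('pics/c3.png',cv2.resize(b[220:320,360:510],None,fx=5,fy=5,interpolation=2))
E
```

```text
(no output)
```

View pics/c1.png

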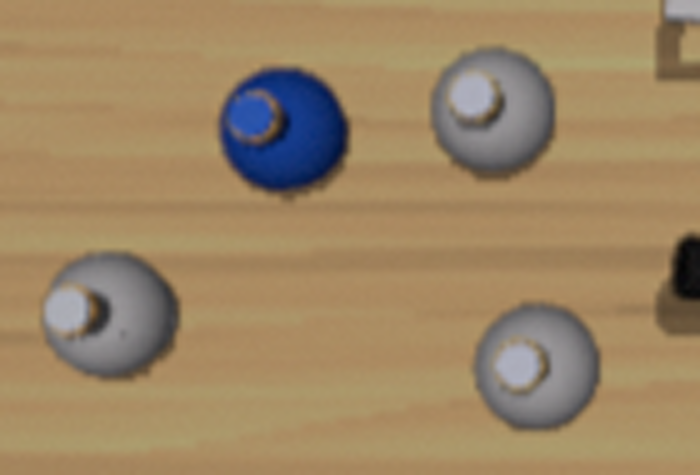

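View pics/c2.png

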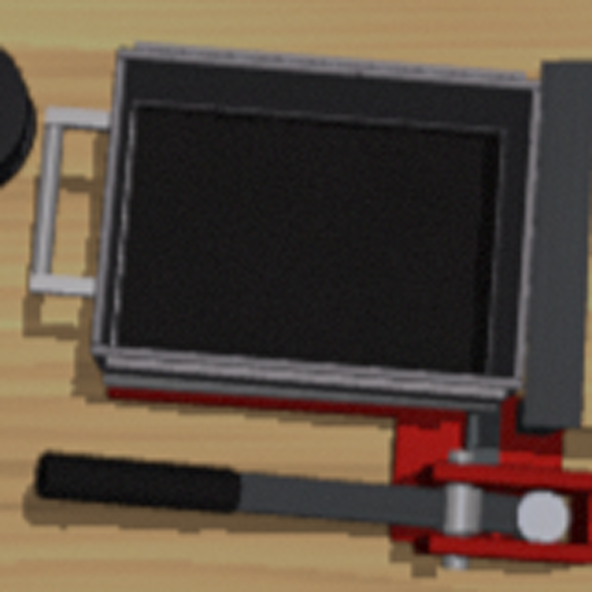

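View pics/c3.png

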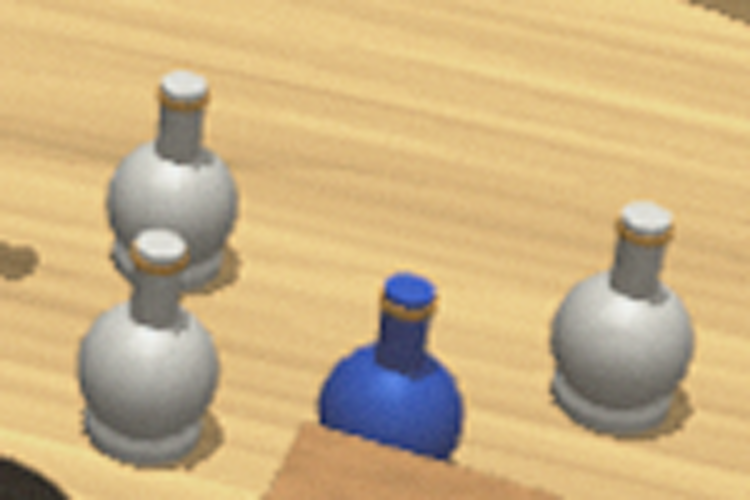

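```bash
python3 - <<'E'
from h import *
c1=lambda x,y:(155+(x-2)/5,230+(y-2)/5)
for n,t,b in (("A",(474,97),(493,113)),("B",(519,365),(537,367)),("C",(70,311),(111,315)),("blue",(252,116),(284,131))):
    print(n,p2w("top",*c1(*t),.096),p2w("top",*c1(*b),.032))
c3=lambda x,y:(360+(x-2)/5,220+(y-2)/5)
for n,t in (("A",(160,243)),("B",(184,84)),("C",(646,215))): print("scene",n,p2w("scene",*c3(*t),.096))
c2=lambda x,y:(280+(x-1.3)/3.7,155+(y-1.3)/3.7)
P=[p2w("top",*c2(*q),.175) for q in ((121,50),(540,82),(517,393),(97,350))]
print("rim",P,np.mean(P,0))
print("handle",p2w("top",*c2(54,118),.155),p2w("top",*c2(38,285),.155))
print("grip ends",p2w("top",*c2(38,476),.19),p2w("top",*c2(240,492),.144))
print("reel",p2w("top",267,185,.06),"carton",p2w("top",199,201,.08),"tin",p2w("top",483,327,.1))
# landing: corners far strip/top
for q in ((441,172),(561,178),(437,271),(558,276)): print("land",p2w("top",*q,.153))
E
```

```text
A [0.5503 0.2125 0.096 ] [0.5497 0.2135 0.032 ]
B [0.429 0.19  0.096] [0.4289 0.1906 0.032 ]
C [0.4533 0.3931 0.096 ] [0.4535 0.3931 0.032 ]
blue [0.5416 0.3134 0.096 ] [0.5412 0.3133 0.032 ]
scene A [0.548  0.2121 0.096 ]
scene B [0.4263 0.1897 0.096 ]
scene C [0.4506 0.3935 0.096 ]
rim [array([0.7175, 0.0665, 0.175 ]), array([ 0.698 , -0.1783,  0.175 ]), array([ 0.5158, -0.1614,  0.175 ]), array([0.5408, 0.0795, 0.175 ])] [ 0.618025 -0.048425  0.175   ]
handle [0.6815 0.107  0.155 ] [0.5815 0.1156 0.155 ]
grip ends [0.4677 0.1116 0.19  ] [ 0.4605 -0.003   0.144 ]
reel [0.7071 0.1792 0.06  ] carton [0.6647 0.3346 0.08  ] tin [ 0.3747 -0.3115  0.1   ]
land [ 0.7142 -0.2161  0.153 ]
land [ 0.7003 -0.4793  0.153 ]
land [ 0.4958 -0.2023  0.153 ]
land [ 0.4848 -0.4622  0.153 ]
```

```bash
python3 - <<'E'
from h import *
shift([0.4525,0.393,0.14],-0.08)
shift([0.4525,0.393,0.069],-0.08)
c2=lambda x,y:(280+(x-1.3)/3.7,155+(y-1.3)/3.7)
print("pivot",p2w("top",*c2(460,507),.095))
import numpy as np
c,s=np.cos(-.06),np.sin(-.06)
for org in [(.614,-.052)]:
  for q in ((-.160,-.1),(0,-.283),(-.160,.093)): print(org[0]+c*q[0]-s*q[1],org[1]+s*q[0]+c*q[1])
E
```

```text
t 0.1 tcp [0.1634 0.6544 0.2216] F [0.5 1.3 0.1] w 1.001  shift_units [-0.4297 -0.2292  0.1024]
toolx [-0.97   0.242 -0.   ] tooly [ 0.242  0.97  -0.002]
turn_units [-2.8000e-03  2.6000e-03  2.8121e+00]
t 0.1 tcp [0.1634 0.6544 0.2216] F [0.5 1.3 0.1] w 1.001  shift_units [-0.4297 -0.2291  0.1912]
toolx [-0.97   0.242 -0.   ] tooly [ 0.242  0.97  -0.002]
turn_units [-2.8000e-03  2.6000e-03  2.8121e+00]
pivot [ 0.4533 -0.1376  0.095 ]
0.4482915129624229 -0.14222581295680928
0.5970301861663172 -0.33449075280166274
0.4598645662129557 0.050426891250685134
```

```bash
python3 - <<'E'
from h import *
shift([0.4525,0.393,0.15],0.83)
E
```

```text
t 0.1 tcp [0.1634 0.6544 0.2216] F [0.5 1.3 0.1] w 1.001  shift_units [-0.4297 -0.2293  0.0899]
toolx [-0.97   0.242 -0.   ] tooly [ 0.242  0.97  -0.002]
turn_units [-0.0034  0.001   0.9921]
```

Emit:
jog_arm --commands '[[0.2,[-0.2,-0.12,0.04],[0,0,0.5]],[0.2,[-0.43,-0.229,0.07],[0,0,0.99]],[0.2,[-0.43,-0.229,0.07],[-0.003,0.001,0.99]],[0.2,[-0.43,-0.229,0.07],[-0.003,0.001,0.99]],[0.2,[-0.43,-0.229,0.07],[-0.003,0.001,0.99]],[0.2,[-0.43,-0.229,0.07],[-0.003,0.001,0.99]],[0.2,[-0.43,-0.229,0.07],[-0.003,0.001,0.99]],[0.2,[-0.43,-0.229,0.07],[-0.003,0.001,0.99]],[0.2,[-0.43,-0.229,0.07],[-0.003,0.001,0.99]],[0.2,[-0.43,-0.229,0.07],[-0.003,0.001,0.99]]]' --grip_force 10

```text
time: 1.35
tcp_pos: [0.4511, 0.3959, 0.1667]
tool_rot: [-0.001, 0.36, 0.933, 0.001]
ft_force: [0.1, -0.4, 0.4]
width: 0.598
```

```bash
python3 - <<'E'
from h import *
shift([0.4525,0.393,0.069],0.80)
snap("scene","s1",(340,100,540,330),3); snap("top","t1",(150,160,350,340),3)
E
```

```text
t 1.35 tcp [0.4511 0.3959 0.1667] F [ 0.1 -0.4  0.4] w 0.598  shift_units [-0.0039 -0.0017  0.1221]
toolx [-0.741  0.671  0.002] tooly [0.671 0.741 0.002]
turn_units [ 0.0032 -0.0039  0.0697]
```

View pics/s1.png

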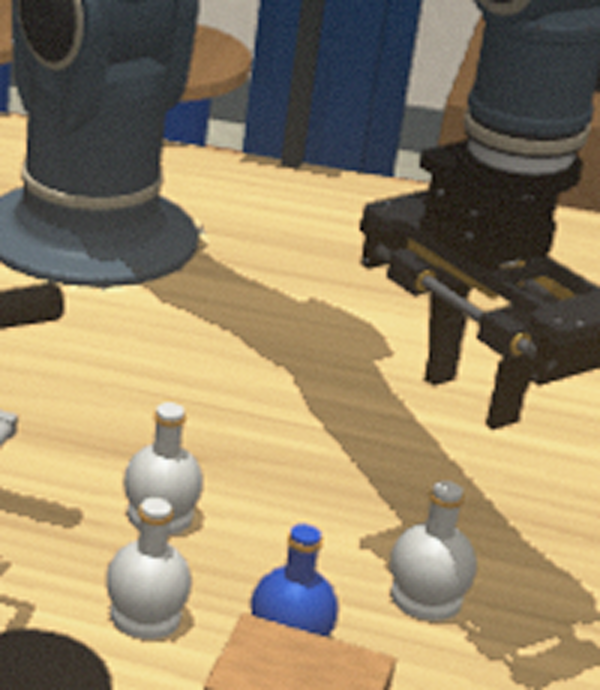

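View pics/t1.png

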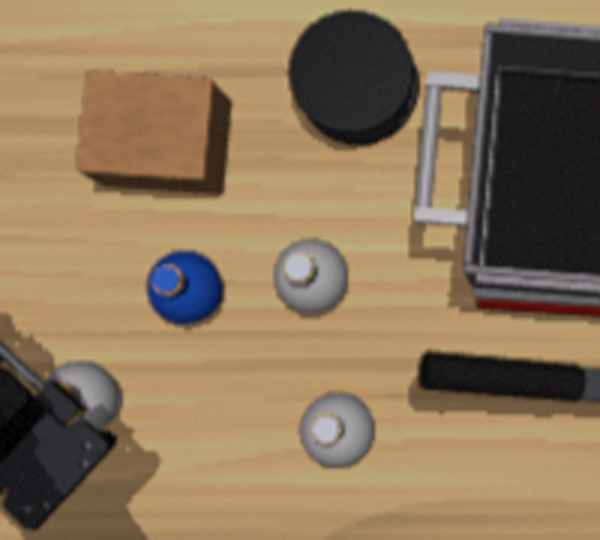

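Gripper is above float C: its tips are at scene (495,233) and the neck is at (488,262). The other floats haven't moved. I'll descend and grip.

Emit:
jog_arm --commands '[[0.2,[-0.004,-0.002,0.05],[0,0,0.05]],[0.2,[-0.004,-0.002,0.09],[0,0,0.05]],[0.2,[-0.004,-0.002,0.122],[0,0,0.05]],[0.2,[-0.004,-0.002,0.122],[0,0,0.05]],[-0.4,[-0.004,-0.002,0.122],[0,0,0.05]],[-0.8,[-0.004,-0.002,0.122],[0,0,0.05]],[-1,[-0.004,-0.002,0.122],[0,0,0.05]],[-1,[-0.004,-0.002,0.122],[0,0,0.05]],[-1,[-0.004,-0.002,0.122],[0,0,0.05]]]' --grip_force 12

```text
time: 2.58
tcp_pos: [0.4545, 0.3909, 0.0693]
tool_rot: [-0.0, 0.373, 0.928, 0.001]
ft_force: [-0.1, 0.7, 1.8]
width: 0.226
```

```bash
python3 - <<'E'
from h import *
# tub frame
def tub(x,y,z,o=(.618,-.048),a=-.083): 
    c,s=np.cos(a),np.sin(a); return [o[0]+c*x-s*y,o[1]+s*x+c*y,z]
print(tub(0,-75,0)[:2] and tub(0,-.075,0),tub(0,0,0),tub(0,.075,0),tub(0,.159,0))
o,r=obs(); print(o["width"]*87)
shift([o["tcp_pos"][0],o["tcp_pos"][1],0.30]); 
shift(tub(0,-.075,.30),0.80)
snap("scene","s2",(340,100,540,330),3)
E
```

```text
[np.float64(0.6117821448760034), np.float64(-0.12274181077320102), 0] [np.float64(0.618), np.float64(-0.048), 0] [np.float64(0.6242178551239966), np.float64(0.026741810773201022), 0] [np.float64(0.6311818528628729), np.float64(0.11045263883918617), 0]
19.622195868053584
t 2.58 tcp [0.4545 0.3909 0.0693] F [-0.1  0.7  1.8] w 0.226  shift_units [ 0.0003  0.0006 -0.2883]
toolx [-0.721  0.692  0.001] tooly [0.692 0.721 0.002]
t 2.58 tcp [0.4545 0.3909 0.0693] F [-0.1  0.7  1.8] w 0.226  shift_units [-0.5861 -0.3264 -0.2896]
toolx [-0.721  0.692  0.001] tooly [0.692 0.721 0.002]
turn_units [ 0.0045 -0.0019  0.0119]
```

View pics/s2.png

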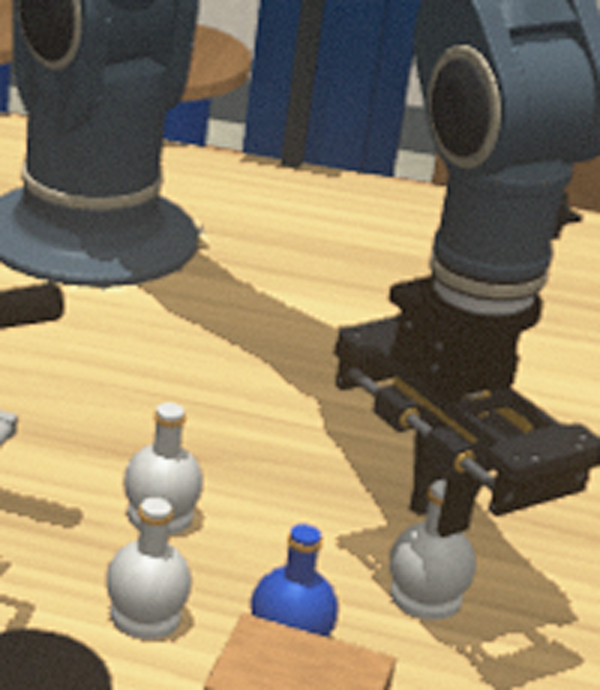

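Emit:
jog_arm --commands '[[-1,[0,0,-0.04],[0,0,0]],[-1,[0,0,-0.11],[0,0,0]],[-1,[0,0,-0.18],[0,0,0]],[-1,[0,0,-0.25],[0,0,0]],[-1,[-0.04,-0.02,-0.29],[0,0,0]],[-1,[-0.1,-0.056,-0.29],[0,0,0]],[-1,[-0.16,-0.09,-0.29],[0,0,0]],[-1,[-0.22,-0.123,-0.29],[0,0,0]],[-1,[-0.28,-0.156,-0.29],[0,0,0]],[-1,[-0.34,-0.19,-0.29],[0,0,0]],[-1,[-0.4,-0.223,-0.29],[0,0,0]],[-1,[-0.45,-0.25,-0.29],[0,0,0]]]'

```text
time: 4.12
tcp_pos: [0.5753, -0.0058, 0.3002]
tool_rot: [-0.0, 0.374, 0.927, 0.001]
ft_force: [0.5, 0.2, -1.1]
width: 0.222
```

```bash
python3 - <<'E'
from h import *
shift([.612,-.123,.25],0.80)
E
```

```text
t 4.12 tcp [ 0.5753 -0.0058  0.3002] F [ 0.5  0.2 -1.1] w 0.222  shift_units [-0.1347 -0.0738  0.0625]
toolx [-0.72   0.694  0.001] tooly [0.694 0.72  0.001]
turn_units [ 0.0017 -0.0022  0.0089]
```

Emit:
jog_arm --commands '[[-1,[-0.06,-0.033,0],[0,0,0]],[-1,[-0.11,-0.06,0],[0,0,0]],[-1,[-0.135,-0.074,0.02],[0,0,0]],[-1,[-0.135,-0.074,0.06],[0,0,0]],[-1,[-0.135,-0.074,0.06],[0,0,0]],[-1,[-0.135,-0.074,0.06],[0,0,0]]]'

```text
time: 4.88
tcp_pos: [0.6128, -0.1204, 0.253]
tool_rot: [0.0, 0.373, 0.928, 0.001]
ft_force: [-0.8, 0.8, 0.1]
width: 0.229
```

```bash
python3 - <<'E'
from h import *
shift([.612,-.123,.145],0.80)
snap("scene","s3",(160,120,360,320),3); snap("top","t3",(280,140,480,340),3)
E
```

```text
t 4.88 tcp [ 0.6128 -0.1204  0.253 ] F [-0.8  0.8  0.1] w 0.229  shift_units [-0.0016 -0.0034  0.135 ]
toolx [-0.722  0.692  0.   ] tooly [0.692 0.722 0.002]
turn_units [ 0.0039 -0.0005  0.0136]
```

View pics/s3.png

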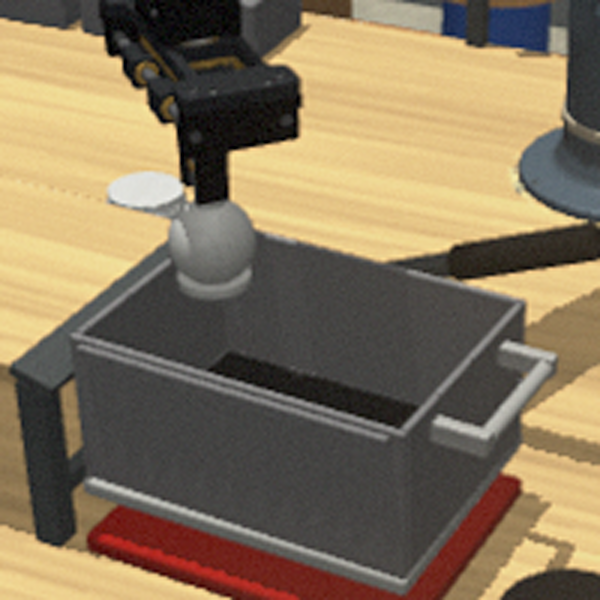

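View pics/t3.png

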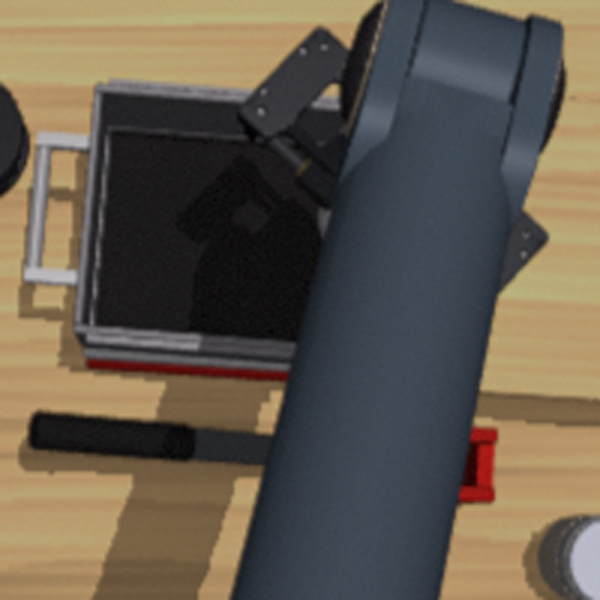

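Emit:
jog_arm --commands '[[-1,[-0.001,-0.002,0.05],[0,0,0]],[-1,[-0.001,-0.002,0.09],[0,0,0]],[-1,[-0.001,-0.002,0.115],[0,0,0]],[-1,[-0.001,-0.002,0.13],[0,0,0]],[-1,[-0.001,-0.002,0.136],[0,0,0]],[-1,[-0.001,-0.002,0.138],[0,0,0]],[-1,[-0.001,-0.002,0.138],[0,0,0]]]'

```text
time: 5.85
tcp_pos: [0.6124, -0.1224, 0.1425]
tool_rot: [0.0, 0.373, 0.928, 0.001]
ft_force: [1.3, -0.1, -0.2]
width: 0.223
```

Emit:
jog_arm --commands '[[-1,[0,0,0.003],[0,0,0]],[-1,[0,0,0.005],[0,0,0]],[-1,[0,0,0.006],[0,0,0]]]'

```text
time: 6.22
tcp_pos: [0.6119, -0.1222, 0.1369]
tool_rot: [-0.0, 0.373, 0.928, 0.001]
ft_force: [-0.7, 0.7, -0.1]
width: 0.223
```

Emit:
jog_arm --commands '[[-1,[0,0,0.001],[0,0,0]],[-1,[0,0,0.0015],[0,0,0]]]'

```text
time: 6.48
tcp_pos: [0.6119, -0.1223, 0.1357]
tool_rot: [-0.0, 0.373, 0.928, 0.001]
ft_force: [-0.4, 0.5, 0.1]
width: 0.223
```

Emit:
jog_arm --commands '[[-1,[0,0,0.001],[0,0,0]],[-1,[0,0,0.001],[0,0,0]]]'

```text
time: 6.72
tcp_pos: [0.6121, -0.1223, 0.1353]
tool_rot: [0.0, 0.373, 0.928, 0.001]
ft_force: [0.3, 0.7, 1.7]
width: 0.228
```

Emit:
jog_arm --commands '[[-1,[0,0,0.001],[0,0,0]],[-1,[0,0,0.001],[0,0,0]]]'

```text
time: 6.98
tcp_pos: [0.6125, -0.1221, 0.1351]
tool_rot: [0.0, 0.373, 0.928, 0.001]
ft_force: [-1.0, 0.3, 4.9]
width: 0.226
```

Contact (4.9 N, TCP 0.135 as expected). I'll open to half and rise.

Emit:
jog_arm --commands '[[-0.6,[0,0,-0.001],[0,0,0]],[-0.3,[0,0,-0.001],[0,0,0]],[0,[0,0,-0.001],[0,0,0]],[0,[0,0,-0.001],[0,0,0]],[0,[0,0,-0.03],[0,0,0]],[0,[0,0,-0.08],[0,0,0]],[0,[0,0,-0.14],[0,0,0]],[0,[0,0,-0.2],[0,0,0]],[0,[0.05,0.03,-0.2],[0,0,0]],[0,[0.11,0.06,-0.2],[0,0,0]],[0,[0.17,0.09,-0.2],[0,0,0]],[0,[0.22,0.12,-0.2],[0,0,0]]]'

```text
time: 8.48
tcp_pos: [0.5503, 0.0705, 0.2945]
tool_rot: [-0.0, 0.373, 0.928, 0.001]
ft_force: [0.3, -0.2, -0.1]
width: 0.502
```

```bash
python3 - <<'E'
from h import *
shift([.549,.2125,.20],0.80)
snap("scene","s4",(160,120,510,370),2.2); snap("top","t4",(150,140,450,340),2.5)
E
```

```text
t 8.47 tcp [0.5503 0.0705 0.2945] F [ 0.3 -0.2 -0.1] w 0.502  shift_units [0.1239 0.1269 0.1185]
toolx [-0.722  0.692  0.001] tooly [0.692 0.722 0.002]
turn_units [ 0.0033 -0.0026  0.0134]
```

View pics/s4.png

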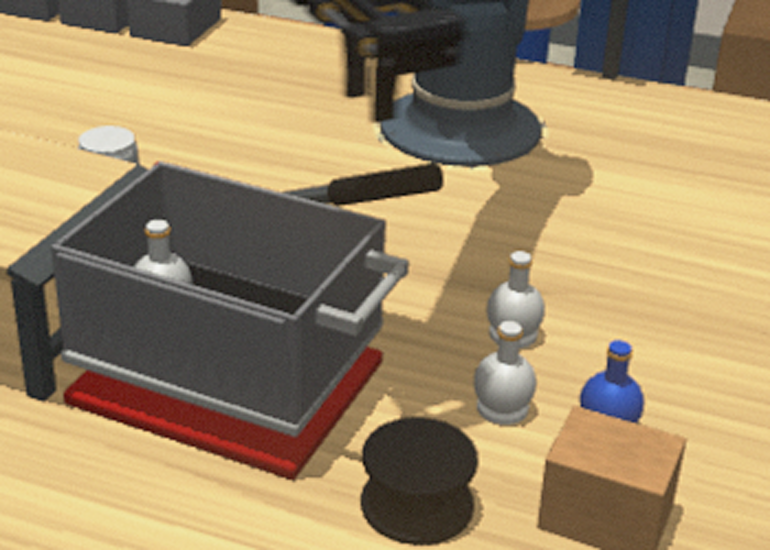

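View pics/t4.png

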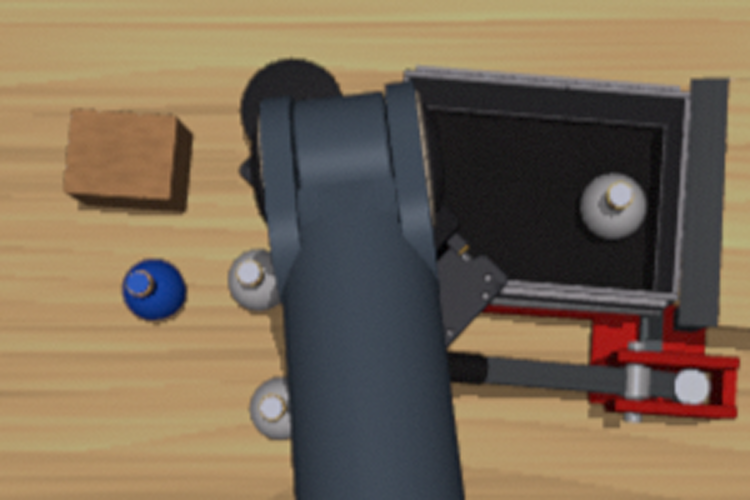

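C is standing upright in the tub, and A and B are unchanged. Next is A at (0.549, 0.2125).

Emit:
jog_arm --commands '[[0,[0.06,0.06,0],[0,0,0]],[0,[0.1,0.1,0.02],[0,0,0]],[0,[0.124,0.127,0.07],[0.003,-0.003,0.013]],[0,[0.124,0.127,0.12],[0.003,-0.003,0.013]],[0,[0.124,0.127,0.16],[0.003,-0.003,0.013]],[0,[0.124,0.127,0.18],[0.003,-0.003,0.013]],[0,[0.124,0.127,0.18],[0.003,-0.003,0.013]],[0,[0.124,0.127,0.18],[0.003,-0.003,0.013]]]'

```text
time: 9.57
tcp_pos: [0.5512, 0.2109, 0.1521]
tool_rot: [0.001, 0.376, 0.926, 0.001]
ft_force: [-0.7, -0.5, -0.2]
width: 0.502
```

```bash
python3 - <<'E'
from h import *
shift([.549,.2125,.0693],0.80)
snap("scene","s5",(340,100,540,330),3)
E
```

```text
t 9.57 tcp [0.5512 0.2109 0.1521] F [-0.7 -0.5 -0.2] w 0.502  shift_units [ 0.0035 -0.0008  0.1035]
toolx [-0.717  0.697 -0.002] tooly [0.697 0.717 0.002]
turn_units [ 0.0046  0.003  -0.0018]
```

View pics/s5.png

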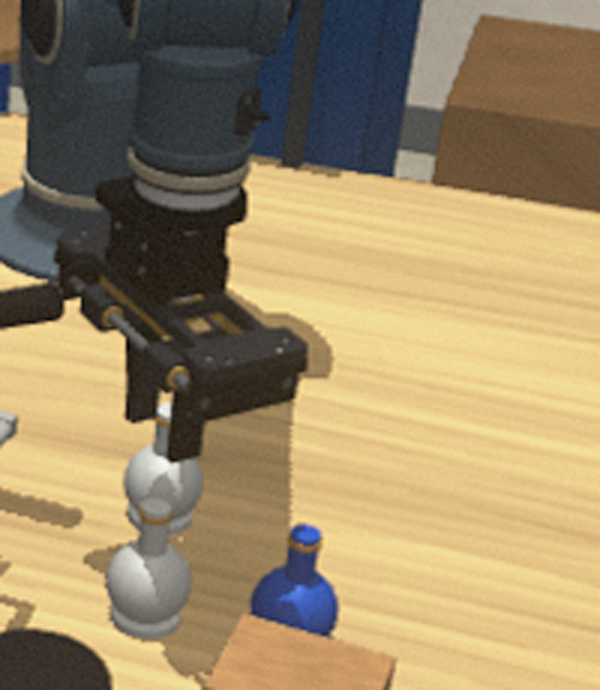

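Clear of the lever (~24 mm). Descend and grip.

Emit:
jog_arm --commands '[[0,[0.003,-0.001,0.04],[0,0,0]],[0,[0.003,-0.001,0.08],[0,0,0]],[0,[0.003,-0.001,0.103],[0,0,0]],[0,[0.003,-0.001,0.103],[0,0,0]],[-0.4,[0.003,-0.001,0.103],[0,0,0]],[-0.8,[0.003,-0.001,0.103],[0,0,0]],[-1,[0.003,-0.001,0.103],[0,0,0]],[-1,[0.003,-0.001,0.103],[0,0,0]],[-1,[0.003,-0.001,0.083],[0,0,0]],[-1,[0.003,-0.001,0.02],[0,0,0]],[-1,[0.003,-0.001,-0.05],[0,0,0]],[-1,[0.003,-0.001,-0.12],[0,0,0]]]'

```text
time: 11.12
tcp_pos: [0.5475, 0.2117, 0.2493]
tool_rot: [0.0, 0.376, 0.927, -0.0]
ft_force: [1.4, 0.6, -1.2]
width: 0.226
```

```bash
python3 - <<'E'
from h import *
shift([.618,-.046,.27],0.80)
snap("top","t6",(150,140,450,340),2.5);snap("scene","s6",(160,120,510,370),2.2)
E
```

```text
t 11.12 tcp [0.5475 0.2117 0.2493] F [ 1.4  0.6 -1.2] w 0.226  shift_units [-0.2878 -0.1694 -0.0257]
toolx [-0.717  0.697 -0.001] tooly [0.697 0.717 0.   ]
turn_units [ 0.0003  0.0014 -0.0016]
```

View pics/s6.png

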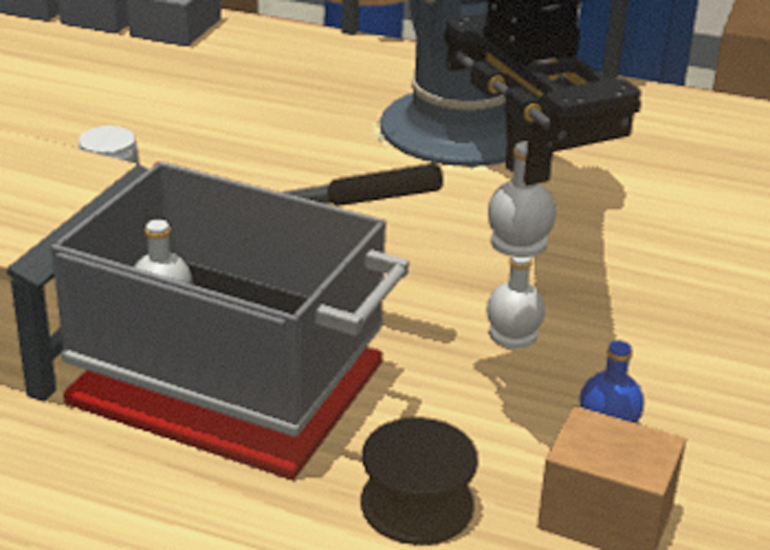

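Emit:
jog_arm --commands '[[-1,[0,0,-0.04],[0,0,0]],[-1,[-0.05,-0.03,-0.04],[0,0,0]],[-1,[-0.11,-0.065,-0.04],[0,0,0]],[-1,[-0.17,-0.1,-0.04],[0,0,0]],[-1,[-0.22,-0.13,-0.04],[0,0,0]],[-1,[-0.265,-0.156,-0.03],[0,0,0]],[-1,[-0.288,-0.169,0.02],[0,0,0]],[-1,[-0.288,-0.169,0.07],[0,0,0]],[-1,[-0.288,-0.169,0.11],[0,0,0]],[-1,[-0.288,-0.169,0.128],[0,0,0]],[-1,[-0.288,-0.169,0.13],[0,0,0]],[-1,[-0.288,-0.169,0.13],[0,0,0]]]'

```text
time: 12.72
tcp_pos: [0.6197, -0.0457, 0.1441]
tool_rot: [0.001, 0.376, 0.927, 0.0]
ft_force: [0.6, 0.3, -1.4]
width: 0.228
```

```bash
python3 - <<'E'
from h import *
shift([.618,-.046,.1355],0.80)
snap("scene","s7",(160,120,510,370),2.2)
E
```

```text
t 12.72 tcp [ 0.6197 -0.0457  0.1441] F [ 0.6  0.3 -1.4] w 0.228  shift_units [ 0.0012 -0.0018  0.0108]
toolx [-0.717  0.697 -0.002] tooly [0.697 0.717 0.001]
turn_units [ 0.0027  0.0043 -0.0008]
```

View pics/s7.png

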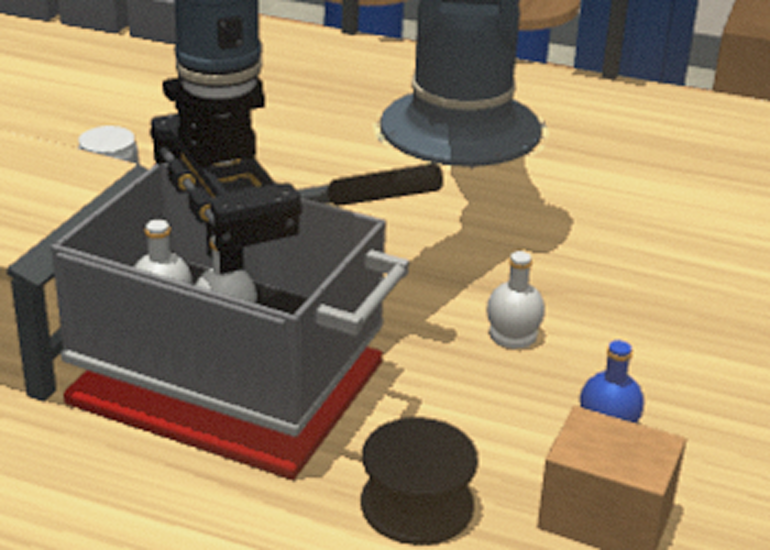

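Emit:
jog_arm --commands '[[-1,[0,0,0.004],[0,0,0]],[-1,[0,0,0.008],[0,0,0]],[-1,[0,0,0.009],[0,0,0]],[-1,[0,0,0.0095],[0,0,0]]]'

```text
time: 13.28
tcp_pos: [0.6188, -0.0456, 0.1351]
tool_rot: [0.0, 0.376, 0.927, -0.0]
ft_force: [-0.2, 0.1, -1.3]
width: 0.223
```

Emit:
jog_arm --commands '[[-1,[0,0,0.0015],[0,0,0]],[-1,[0,0,0.0015],[0,0,0]]]'

```text
time: 13.52
tcp_pos: [0.6193, -0.0455, 0.1347]
tool_rot: [0.001, 0.376, 0.927, 0.0]
ft_force: [-0.8, 0.3, 2.9]
width: 0.226
```

Emit:
jog_arm --commands '[[-0.6,[0,0,0],[0,0,0]],[-0.3,[0,0,-0.001],[0,0,0]],[0,[0,0,-0.001],[0,0,0]],[0,[0,0,-0.001],[0,0,0]],[0,[0,0,-0.03],[0,0,0]],[0,[0,0,-0.08],[0,0,0]],[0,[0,0,-0.14],[0,0,0]],[0,[0,0,-0.2],[0,0,0]],[0,[0.06,0.0,-0.2],[0,0,0]],[0,[0.13,0.0,-0.2],[0,0,0]],[0,[0.2,0.0,-0.2],[0,0,0]],[0,[0.26,0.0,-0.2],[0,0,0]]]'

```text
time: 15.02
tcp_pos: [0.4678, 0.1008, 0.2938]
tool_rot: [0.0, 0.376, 0.927, -0.0]
ft_force: [0.1, 0.2, 0.2]
width: 0.501
```

```bash
python3 - <<'E'
from h import *
shift([.428,.190,.16],0.80)
snap("scene","s8",(160,120,510,370),2.2); snap("top","t8",(150,140,450,340),2.5)
E
```

```text
t 15.03 tcp [0.4678 0.1008 0.2938] F [0.1 0.2 0.2] w 0.501  shift_units [0.1134 0.0454 0.1672]
toolx [-0.718  0.696 -0.   ] tooly [ 0.696  0.718 -0.   ]
turn_units [-0.0002  0.0003  0.0007]
```

View pics/s8.png

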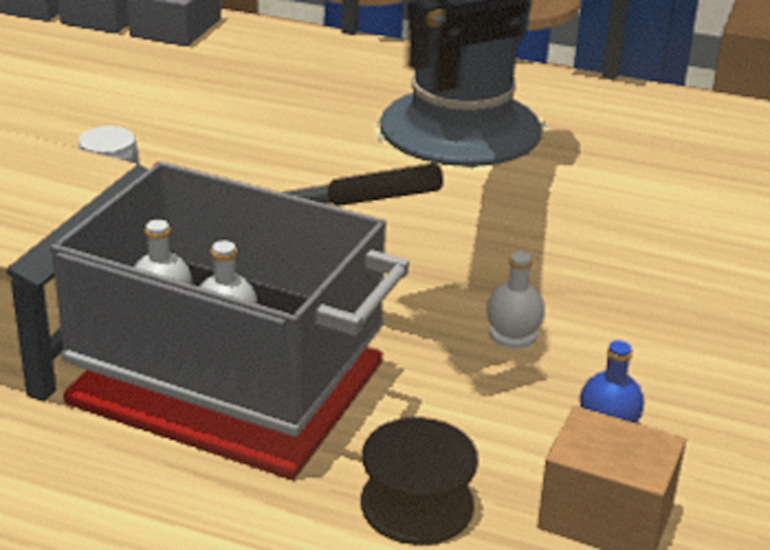

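View pics/t8.png

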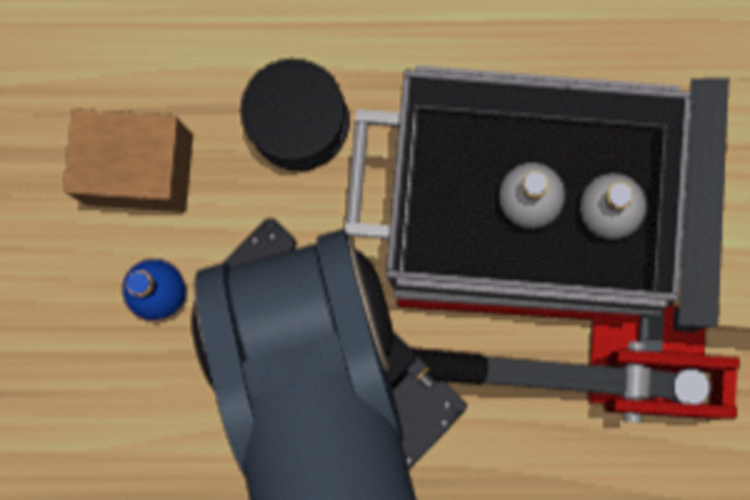

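Emit:
jog_arm --commands '[[0,[0.06,0.024,0],[0,0,0]],[0,[0.1,0.04,0.0],[0,0,0]],[0,[0.1134,0.0454,0.06],[0,0,0]],[0,[0.1134,0.0454,0.12],[0,0,0]],[0,[0.1134,0.0454,0.165],[0,0,0]],[0,[0.1134,0.0454,0.175],[0,0,0]],[0,[0.1134,0.0454,0.175],[0,0,0]],[0,[0.1134,0.0454,0.175],[0,0,0]]]'

```text
time: 16.12
tcp_pos: [0.4313, 0.1891, 0.1554]
tool_rot: [0.001, 0.376, 0.926, 0.001]
ft_force: [0.3, -0.7, 0.8]
width: 0.499
```

```bash
python3 - <<'E'
from h import *
shift([.428,.190,.0693],0.80)
snap("scene","s9",(340,100,540,330),3)
E
```

```text
t 16.12 tcp [0.4313 0.1891 0.1554] F [ 0.3 -0.7  0.8] w 0.499  shift_units [ 0.0039 -0.0023  0.1076]
toolx [-0.717  0.697 -0.001] tooly [0.697 0.717 0.003]
turn_units [ 0.0059  0.0028 -0.0018]
```

View pics/s9.png

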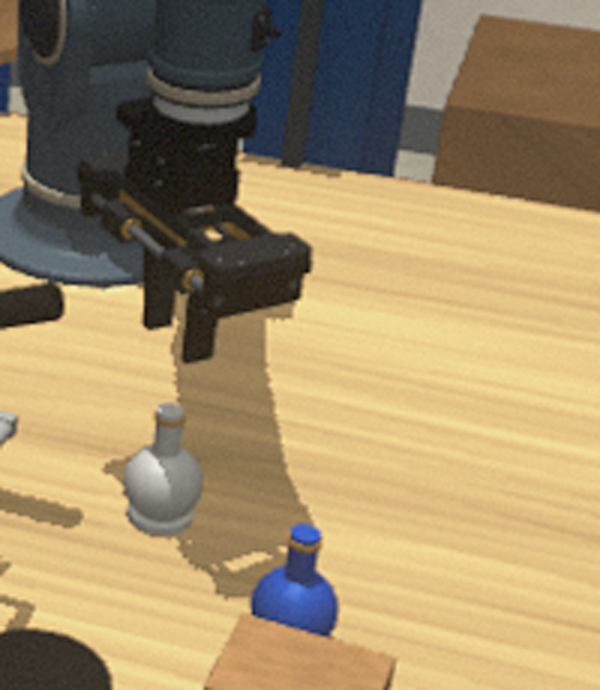

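Emit:
jog_arm --commands '[[0,[0.003,-0.002,0.04],[0,0,0]],[0,[0.003,-0.002,0.08],[0,0,0]],[0,[0.003,-0.002,0.107],[0,0,0]],[0,[0.003,-0.002,0.107],[0,0,0]],[-0.4,[0.003,-0.002,0.107],[0,0,0]],[-0.8,[0.003,-0.002,0.107],[0,0,0]],[-1,[0.003,-0.002,0.107],[0,0,0]],[-1,[0.003,-0.002,0.107],[0,0,0]],[-1,[0.003,-0.002,0.087],[0,0,0]],[-1,[0.003,-0.002,0.02],[0,0,0]],[-1,[0.003,-0.002,-0.05],[0,0,0]],[-1,[0.003,-0.002,-0.12],[0,0,0]]]'

```text
time: 17.68
tcp_pos: [0.4265, 0.1889, 0.2515]
tool_rot: [0.0, 0.376, 0.927, -0.0]
ft_force: [0.7, 0.7, -0.4]
width: 0.219
```

```bash
python3 - <<'E'
from h import *
shift([.624,.029,.30],0.80)
snap("scene","s10",(160,120,510,370),2.2)
E
```

```text
t 17.68 tcp [0.4265 0.1889 0.2515] F [ 0.7  0.7 -0.4] w 0.219  shift_units [-0.3163  0.0287 -0.0606]
toolx [-0.717  0.697 -0.   ] tooly [ 0.697  0.717 -0.001]
turn_units [-0.0014  0.0008 -0.0011]
```

View pics/s10.png

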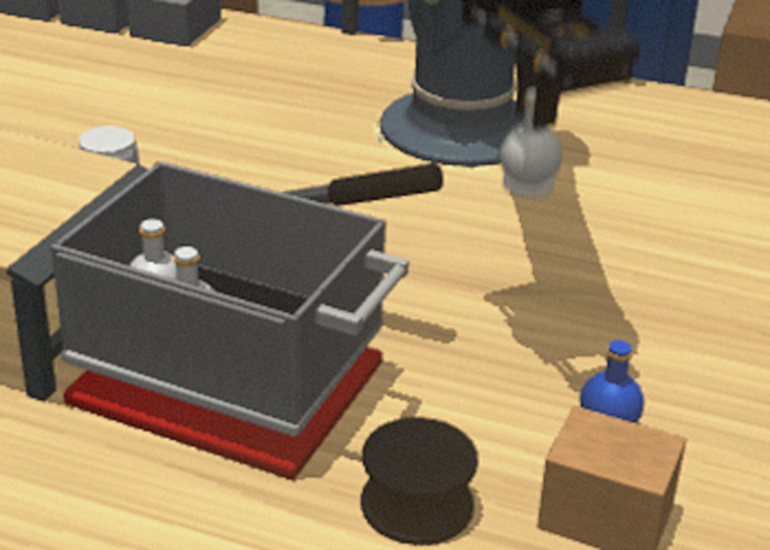

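The knock happened: float A in the tub slid toward C but is still upright, and the +y end remains free. I'll carry on.

Emit:
jog_arm --commands '[[-1,[0,0,-0.06],[0,0,0]],[-1,[-0.05,0.004,-0.06],[0,0,0]],[-1,[-0.12,0.01,-0.06],[0,0,0]],[-1,[-0.19,0.017,-0.06],[0,0,0]],[-1,[-0.25,0.023,-0.06],[0,0,0]],[-1,[-0.295,0.027,-0.05],[0,0,0]],[-1,[-0.316,0.029,0],[0,0,0]],[-1,[-0.316,0.029,0.06],[0,0,0]],[-1,[-0.316,0.029,0.1],[0,0,0]],[-1,[-0.316,0.029,0.125],[0,0,0]],[-1,[-0.316,0.029,0.133],[0,0,0]],[-1,[-0.316,0.029,0.133],[0,0,0]]]'

```text
time: 19.23
tcp_pos: [0.6245, 0.0296, 0.1435]
tool_rot: [0.0, 0.376, 0.927, -0.0]
ft_force: [0.9, 0.4, -1.1]
width: 0.225
```

```bash
python3 - <<'E'
from h import *
shift([.624,.028,.1355],0.80)
snap("scene","s11",(160,120,510,370),2.2)
E
```

```text
t 19.23 tcp [0.6245 0.0296 0.1435] F [ 0.9  0.4 -1.1] w 0.225  shift_units [-0.001  -0.0018  0.01  ]
toolx [-0.717  0.697 -0.   ] tooly [ 0.697  0.717 -0.001]
turn_units [-0.001   0.0007 -0.001 ]
```

View pics/s11.png

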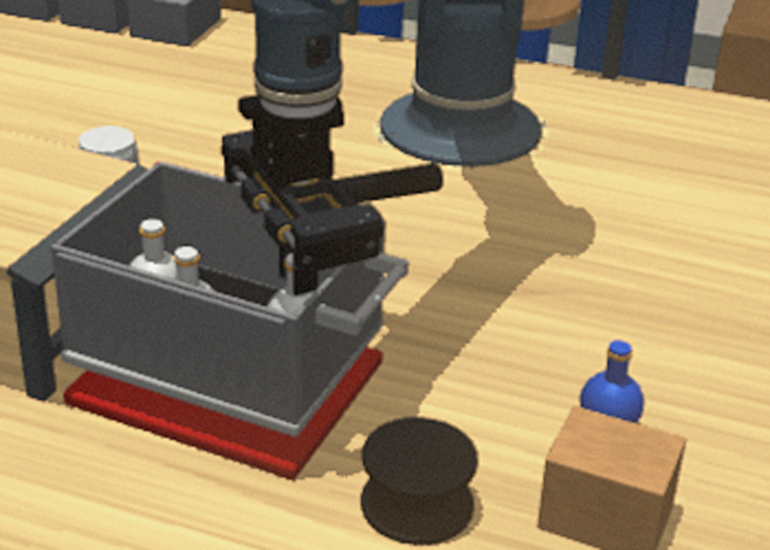

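Emit:
jog_arm --commands '[[-1,[-0.001,-0.002,0.004],[0,0,0]],[-1,[-0.001,-0.002,0.008],[0,0,0]],[-1,[-0.001,-0.002,0.009],[0,0,0]],[-1,[-0.001,-0.002,0.0095],[0,0,0]]]'

```text
time: 19.77
tcp_pos: [0.624, 0.0279, 0.136]
tool_rot: [0.0, 0.376, 0.927, -0.0]
ft_force: [-0.3, -0.7, -1.7]
width: 0.222
```

Emit:
jog_arm --commands '[[-1,[0,0,0.0015],[0,0,0]],[-1,[0,0,0.0015],[0,0,0]]]'

```text
time: 20.02
tcp_pos: [0.6242, 0.028, 0.135]
tool_rot: [0.0, 0.376, 0.927, -0.0]
ft_force: [0.8, 0.5, 0.8]
width: 0.225
```

Emit:
jog_arm --commands '[[-1,[0,0,0.001],[0,0,0]],[-1,[0,0,0.001],[0,0,0]]]'

```text
time: 20.27
tcp_pos: [0.6244, 0.0281, 0.1348]
tool_rot: [0.001, 0.376, 0.927, 0.0]
ft_force: [-0.5, 0.5, 5.4]
width: 0.222
```

Emit:
jog_arm --commands '[[-0.6,[0,0,-0.001],[0,0,0]],[-0.3,[0,0,-0.001],[0,0,0]],[0,[0,0,-0.001],[0,0,0]],[0,[0,0,-0.001],[0,0,0]],[0,[0,0,-0.03],[0,0,0]],[0,[0,0,-0.08],[0,0,0]],[0,[0,0,-0.14],[0,0,0]],[0,[0,0,-0.2],[0,0,0]],[0,[0.06,-0.06,-0.22],[0,0,0]],[0,[0.12,-0.12,-0.22],[0,0,0]],[0,[0.14,-0.16,-0.22],[0,0,0]],[0,[0.14,-0.16,-0.22],[0,0,0]]]'

```text
time: 21.78
tcp_pos: [0.4516, 0.0133, 0.3102]
tool_rot: [-0.0, 0.377, 0.926, 0.001]
ft_force: [0.9, 0.5, 0.4]
width: 0.497
```

```bash
python3 - <<'E'
from h import *
shift([.464,.055,.25],1.51)
snap("scene","s12",(160,120,510,370),2.2); snap("top","t12",(250,140,470,320),3.5)
E
```

```text
t 21.77 tcp [0.4516 0.0133 0.3102] F [0.9 0.5 0.4] w 0.497  shift_units [0.0253 0.0481 0.0754]
toolx [-0.716  0.698  0.001] tooly [0.698 0.716 0.001]
turn_units [ 3.0000e-03 -8.0000e-04 -1.4225e+00]
```

View pics/s12.png

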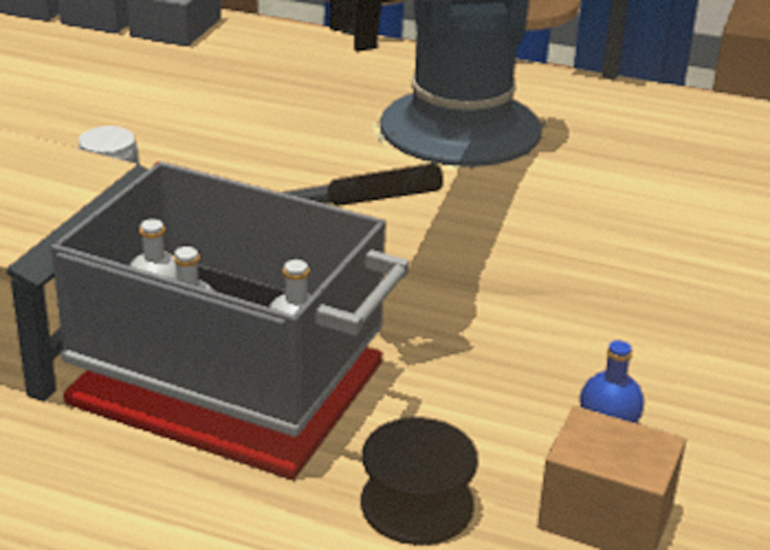

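View pics/t12.png

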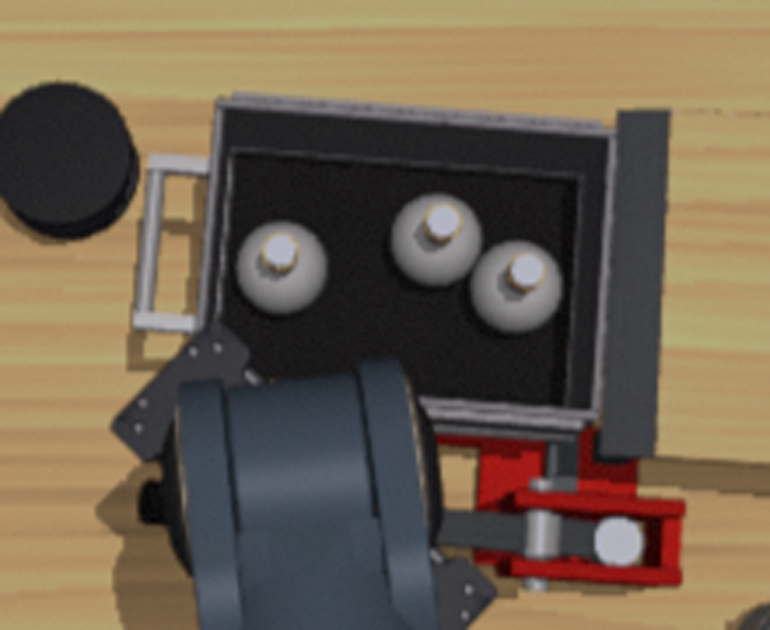

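All three floats are upright in the tub, at (280,250), (440,222) and (525,270) in the crop. Next I'll turn the gripper along the lever and shut the fingers for pumping.

Emit:
jog_arm --commands '[[-0.5,[0,0,0],[0,0,-0.3]],[-1,[0,0,0],[0,0,-0.6]],[-1,[0,0,0],[0,0,-0.9]],[-1,[0,0,0],[0,0,-0.9]],[-1,[0,0,0],[0,0,-0.9]]]'

```text
time: 22.5
tcp_pos: [0.455, 0.0144, 0.3098]
tool_rot: [0.0, 0.161, 0.987, -0.001]
ft_force: [0.2, 0.5, 0.1]
width: 0.044
```

```bash
python3 - <<'E'
from h import *
shift([.465,.062,.23],1.51)
E
```

```text
t 22.5 tcp [0.455  0.0144 0.3098] F [0.2 0.5 0.1] w 0.044  shift_units [0.0072 0.0605 0.0996]
toolx [-0.948  0.318 -0.   ] tooly [ 0.318  0.948 -0.001]
turn_units [-2.100e-03  5.000e-04 -5.253e-01]
```

Emit:
jog_arm --commands '[[-1,[0.003,0.03,0.03],[0,0,-0.25]],[-1,[0.007,0.06,0.08],[-0.002,0,-0.525]],[-1,[0.007,0.06,0.1],[-0.002,0,-0.525]],[-1,[0.007,0.06,0.1],[-0.002,0,-0.525]],[-1,[0.007,0.06,0.1],[-0.002,0,-0.525]],[-1,[0.007,0.06,0.1],[-0.002,0,-0.525]]]'

```text
time: 23.25
tcp_pos: [0.4651, 0.061, 0.2312]
tool_rot: [0.001, 0.03, 1.0, 0.001]
ft_force: [-0.3, 0.8, 0.1]
width: 0.011
```

```bash
python3 - <<'E'
from h import *
shift([.465,.062,.19],1.51)
snap("scene","s13",(160,120,510,370),2.2)
E
```

```text
t 23.25 tcp [0.4651 0.061  0.2312] F [-0.3  0.8  0.1] w 0.011  shift_units [0.0003 0.0011 0.0515]
toolx [-0.998  0.061 -0.003] tooly [0.061 0.998 0.001]
turn_units [0.0029 0.0057 0.0003]
```

View pics/s13.png

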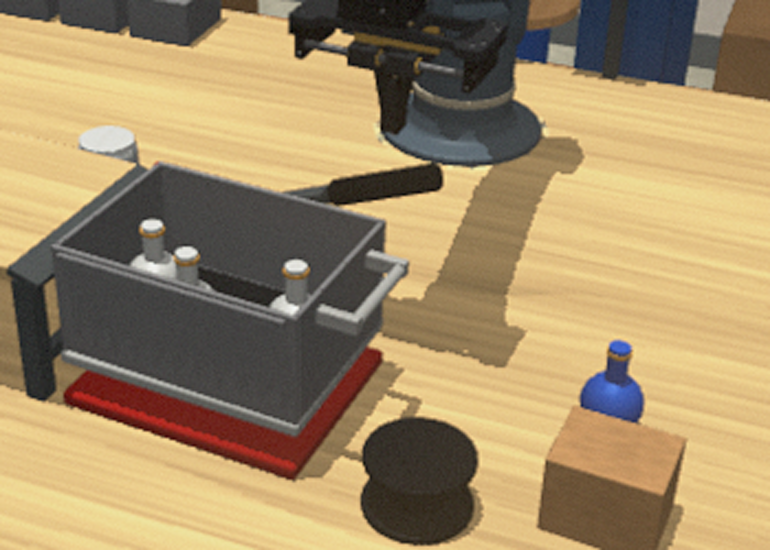

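The shut fingers are right above the grip, so I'll press down in stages.

Emit:
jog_arm --commands '[[-1,[0,0.001,0.04],[0,0,0]],[-1,[0,0.001,0.06],[0,0,0]],[-1,[0,0.003,0.08],[0,0,0]],[-1,[0,0.004,0.1],[0,0,0]],[-1,[0,0.004,0.1],[0,0,0]]]'

```text
time: 23.92
tcp_pos: [0.4666, 0.0666, 0.1516]
tool_rot: [0.002, 0.029, 1.0, 0.002]
ft_force: [-1.1, 3.3, 8.6]
width: 0.005
```

Emit:
jog_arm --commands '[[-1,[0,0.004,0.025],[0,0,0]],[-1,[0,0.006,0.05],[0,0,0]],[-1,[0,0.006,0.075],[0,0,0]],[-1,[0,0.004,0.1],[0,0,0]],[-1,[0,0.004,0.115],[0,0,0]],[-1,[0,0.004,0.115],[0,0,0]]]'

```text
time: 24.68
tcp_pos: [0.4682, 0.072, 0.0598]
tool_rot: [0.003, 0.029, 1.0, 0.003]
ft_force: [0.4, 8.6, 9.8]
width: 0.009
```

Emit:
jog_arm --commands '[[-1,[0,-0.004,0.015],[0,0,0]],[-1,[0,-0.008,0.025],[0,0,0]],[-1,[0,-0.01,0.03],[0,0,0]],[-1,[0,-0.01,0.03],[0,0,0]]]'

```text
time: 25.18
tcp_pos: [0.4683, 0.0659, 0.0369]
tool_rot: [0.004, 0.028, 1.0, 0.004]
ft_force: [-1.0, 12.4, 16.0]
width: 0.007
```

Emit:
jog_arm --commands '[[-1,[0,0,0.002],[0,0,0]],[-1,[0,0,0.004],[0,0,0]]]'

```text
time: 25.42
tcp_pos: [0.4684, 0.0656, 0.0351]
tool_rot: [0.004, 0.028, 1.0, 0.004]
ft_force: [-6.1, 10.7, 38.7]
width: 0.004
```

```bash
python3 - <<'E'
from h import *
shift([.465,.062,.036],1.51)
snap("scene","s14",(160,120,510,370),2.2)
E
```

```text
t 25.43 tcp [0.4684 0.0656 0.0351] F [-6.1 10.7 38.7] w 0.004  shift_units [ 0.004  -0.0047 -0.0012]
toolx [-0.998  0.057 -0.007] tooly [0.056 0.998 0.009]
turn_units [0.0182 0.0141 0.0085]
```

View pics/s14.png

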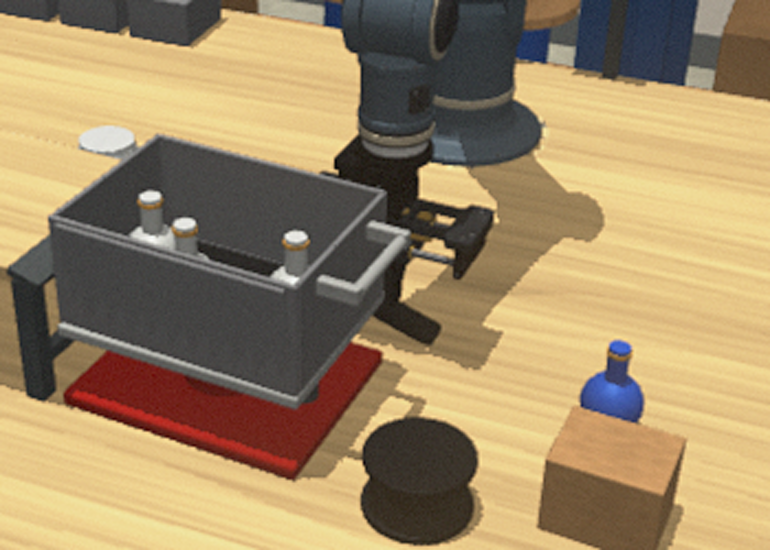

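Full stroke: the lever is at its stop, 39 N at z 0.035, and the deck is up about 27 mm. I'll let it come up fully and repeat, stopping nearer 0.0365.

Emit:
jog_arm --commands '[[-1,[0.004,-0.006,-0.05],[0,0,0]],[-1,[0.004,-0.006,-0.12],[0,0,0]],[-1,[0.004,-0.006,-0.19],[0,0,0]],[-1,[0.004,-0.006,-0.225],[0,0,0]],[-1,[0.004,-0.006,-0.225],[0,0,0]],[-1,[0.004,-0.006,-0.225],[0,0,0]],[-1,[0.004,-0.006,-0.225],[0,0,0]],[-1,[0.004,-0.006,-0.225],[0,0,0]]]'

```text
time: 26.48
tcp_pos: [0.4602, 0.0552, 0.2097]
tool_rot: [-0.001, 0.029, 1.0, -0.0]
ft_force: [-0.0, -0.7, -0.0]
width: 0.005
```

```bash
python3 - <<'E'
from h import *
shift([.465,.060,.037],1.51)
snap("scene","s15",(160,120,510,370),2.2)
E
```

```text
t 26.48 tcp [0.4602 0.0552 0.2097] F [-0.  -0.7 -0. ] w 0.005  shift_units [-0.006   0.0065  0.2159]
toolx [-0.998  0.059  0.002] tooly [ 0.059  0.998 -0.001]
turn_units [-0.001  -0.0032  0.0037]
```

View pics/s15.png

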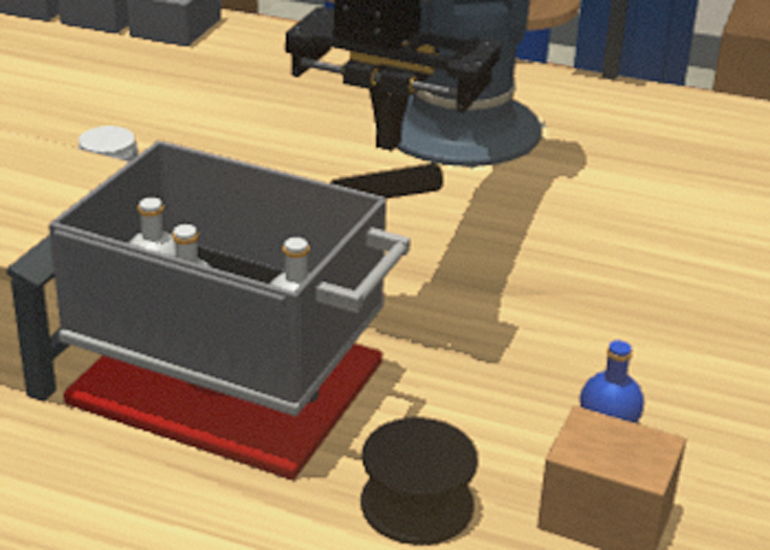

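Emit:
jog_arm --commands '[[-1,[-0.003,0.006,0.03],[0,0,0]],[-1,[-0.003,0.008,0.06],[0,0,0]],[-1,[-0.003,0.012,0.09],[0,0,0]],[-1,[-0.003,0.012,0.12],[0,0,0]],[-1,[-0.003,0.012,0.15],[0,0,0]],[-1,[-0.003,0.01,0.18],[0,0,0]],[-1,[-0.003,0.008,0.2],[0,0,0]],[-1,[-0.003,0.006,0.212],[0,0,0]],[-1,[-0.003,0.004,0.22],[0,0,0]],[-1,[-0.003,0.004,0.22],[0,0,0]]]'

```text
time: 27.78
tcp_pos: [0.4669, 0.0636, 0.0371]
tool_rot: [0.003, 0.028, 1.0, 0.004]
ft_force: [-2.4, 11.5, 22.6]
width: 0.008
```

Emit:
jog_arm --commands '[[-1,[0,0,0.001],[0,0,0]],[-1,[0,0,0.001],[0,0,0]]]'

```text
time: 28.02
tcp_pos: [0.4669, 0.0636, 0.0368]
tool_rot: [0.003, 0.028, 1.0, 0.004]
ft_force: [-2.4, 10.0, 24.6]
width: 0.008
```

Emit:
jog_arm --commands '[[-1,[0.002,-0.004,-0.05],[0,0,0]],[-1,[0.002,-0.004,-0.12],[0,0,0]],[-1,[0.002,-0.004,-0.19],[0,0,0]],[-1,[0.002,-0.004,-0.22],[0,0,0]],[-1,[0.002,-0.004,-0.22],[0,0,0]],[-1,[0.002,-0.004,-0.22],[0,0,0]],[-1,[0.002,-0.004,-0.22],[0,0,0]],[-1,[0.002,-0.004,-0.22],[0,0,0]]]'

```text
time: 29.02
tcp_pos: [0.461, 0.0552, 0.2089]
tool_rot: [-0.001, 0.029, 1.0, -0.0]
ft_force: [-0.7, -0.7, 0.1]
width: 0.003
```

```bash
python3 - <<'E'
from h import *
shift([.465,.060,.0345],1.51)
snap("scene","s16",(160,120,510,370),2.2)
E
```

```text
t 29.02 tcp [0.461  0.0552 0.2089] F [-0.7 -0.7  0.1] w 0.003  shift_units [-0.005   0.0065  0.218 ]
toolx [-0.998  0.059  0.002] tooly [ 0.059  0.998 -0.001]
turn_units [-0.001  -0.0031  0.0038]
```

View pics/s16.png

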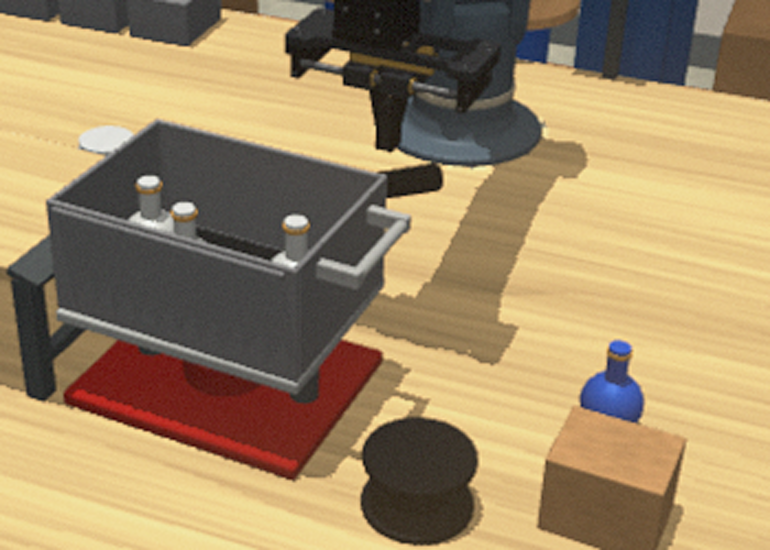

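Emit:
jog_arm --commands '[[-1,[-0.003,0.006,0.03],[0,0,0]],[-1,[-0.003,0.008,0.06],[0,0,0]],[-1,[-0.003,0.012,0.09],[0,0,0]],[-1,[-0.003,0.012,0.12],[0,0,0]],[-1,[-0.003,0.012,0.15],[0,0,0]],[-1,[-0.003,0.01,0.18],[0,0,0]],[-1,[-0.003,0.008,0.2],[0,0,0]],[-1,[-0.003,0.006,0.212],[0,0,0]],[-1,[-0.003,0.004,0.22],[0,0,0]],[-1,[-0.003,0.004,0.22],[0,0,0]],[-1,[-0.003,0.004,0.22],[0,0,0]]]'

```text
time: 30.45
tcp_pos: [0.4677, 0.0637, 0.0368]
tool_rot: [0.003, 0.028, 1.0, 0.004]
ft_force: [-2.3, 10.4, 24.3]
width: 0.002
```

Emit:
jog_arm --commands '[[-1,[0,0,0.0005],[0,0,0]],[-1,[0,0,0.0005],[0,0,0]]]'

```text
time: 30.7
tcp_pos: [0.4678, 0.0636, 0.0367]
tool_rot: [0.003, 0.028, 1.0, 0.004]
ft_force: [-3.8, 9.8, 27.9]
width: 0.008
```

Emit:
jog_arm --commands '[[-1,[0.002,-0.004,-0.05],[0,0,0]],[-1,[0.002,-0.004,-0.12],[0,0,0]],[-1,[0.002,-0.004,-0.19],[0,0,0]],[-1,[0.002,-0.004,-0.22],[0,0,0]],[-1,[0.002,-0.004,-0.22],[0,0,0]],[-1,[0.002,-0.004,-0.22],[0,0,0]],[-1,[0.002,-0.004,-0.22],[0,0,0]],[-1,[0.002,-0.004,-0.22],[0,0,0]]]'

```text
time: 31.7
tcp_pos: [0.4618, 0.0551, 0.2085]
tool_rot: [-0.001, 0.029, 1.0, -0.0]
ft_force: [-0.4, -0.2, 0.2]
width: 0.005
```

```bash
python3 - <<'E'
from h import *
shift([.465,.060,.0345],1.51)
snap("scene","s17",(160,120,510,370),2.2)
E
```

```text
t 31.7 tcp [0.4618 0.0551 0.2085] F [-0.4 -0.2  0.2] w 0.005  shift_units [-0.004   0.0065  0.2175]
toolx [-0.998  0.059  0.002] tooly [ 0.059  0.998 -0.001]
turn_units [-0.0011 -0.0031  0.0038]
```

View pics/s17.png

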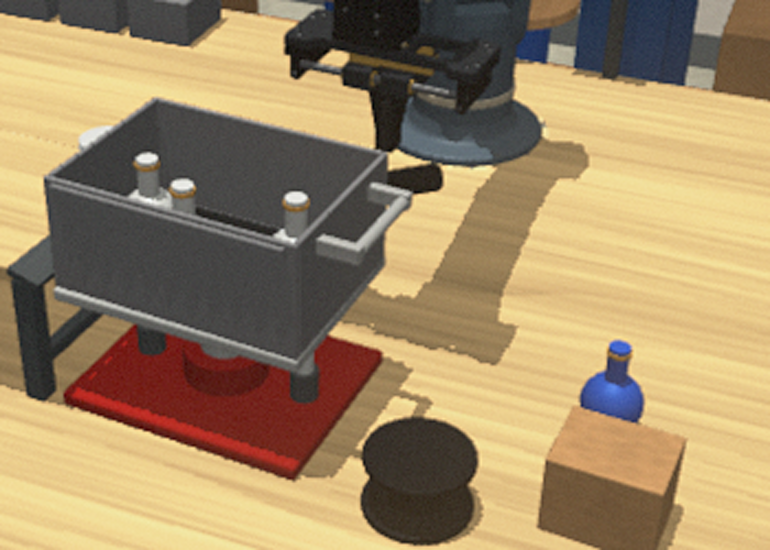

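Emit:
jog_arm --commands '[[-1,[-0.003,0.006,0.03],[0,0,0]],[-1,[-0.003,0.008,0.06],[0,0,0]],[-1,[-0.003,0.012,0.09],[0,0,0]],[-1,[-0.003,0.012,0.12],[0,0,0]],[-1,[-0.003,0.012,0.15],[0,0,0]],[-1,[-0.003,0.01,0.18],[0,0,0]],[-1,[-0.003,0.008,0.195],[0,0,0]],[-1,[-0.003,0.008,0.2],[0,0,0]]]'

```text
time: 32.75
tcp_pos: [0.4686, 0.0663, 0.051]
tool_rot: [0.003, 0.028, 1.0, 0.003]
ft_force: [0.4, 9.2, 18.6]
width: 0.007
```

Emit:
jog_arm --commands '[[-1,[0,-0.002,0.005],[0,0,0]],[-1,[0,-0.003,0.01],[0,0,0]]]'

```text
time: 33.0
tcp_pos: [0.4686, 0.065, 0.0442]
tool_rot: [0.003, 0.028, 1.0, 0.004]
ft_force: [-3.8, 11.7, 26.2]
width: 0.006
```

Emit:
jog_arm --commands '[[-1,[0,-0.001,0.005],[0,0,0]],[-1,[0,-0.001,0.01],[0,0,0]],[-1,[0,-0.001,0.01],[0,0,0]]]'

```text
time: 33.38
tcp_pos: [0.4686, 0.0637, 0.0372]
tool_rot: [0.003, 0.028, 1.0, 0.004]
ft_force: [-4.8, 10.7, 34.7]
width: 0.007
```

Emit:
jog_arm --commands '[[-1,[0.002,-0.004,-0.05],[0,0,0]],[-1,[0.002,-0.004,-0.12],[0,0,0]],[-1,[0.002,-0.004,-0.19],[0,0,0]],[-1,[0.002,-0.004,-0.22],[0,0,0]],[-1,[0.002,-0.004,-0.22],[0,0,0]],[-1,[0.002,-0.004,-0.22],[0,0,0]],[-1,[0.002,-0.004,-0.22],[0,0,0]],[-1,[0.002,-0.004,-0.22],[0,0,0]]]'

```text
time: 34.38
tcp_pos: [0.4626, 0.055, 0.2085]
tool_rot: [-0.001, 0.029, 1.0, -0.0]
ft_force: [-0.3, -0.6, -0.2]
width: 0.004
```

```bash
python3 - <<'E'
from h import *
shift([.465,.060,.0345],1.51)
snap("scene","s18",(20,100,360,350),2.2)
for z in (.158,.153,.15): print(z,w2p("scene",[.5,-.4,z]))
E
```

```text
t 34.38 tcp [0.4626 0.055  0.2085] F [-0.3 -0.6 -0.2] w 0.004  shift_units [-0.003   0.0065  0.2175]
toolx [-0.998  0.059  0.002] tooly [ 0.059  0.998 -0.001]
turn_units [-0.0011 -0.0031  0.0037]
0.158 [147.1 177.7]
0.153 [147.3 179.6]
0.15 [147.5 180.7]
```

View pics/s18.png

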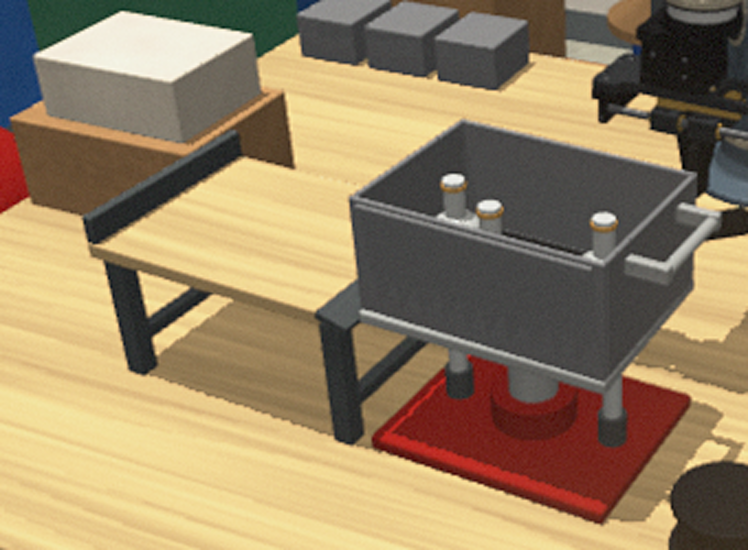

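```bash
python3 - <<'E'
from h import *
for z in (.15,.16,.24,.25,.26): print(z,w2p("scene",[.68,.108,z]))
E
```

```text
0.15 [321.6 270. ]
0.16 [321.7 265.6]
0.24 [322.7 229.3]
0.25 [322.8 224.6]
0.26 [323.  219.8]
```

Emit:
jog_arm --commands '[[-1,[-0.003,0.006,0.03],[0,0,0]],[-1,[-0.003,0.008,0.055],[0,0,0]],[-1,[-0.003,0.008,0.065],[0,0,0]],[-1,[-0.003,0.008,0.065],[0,0,0]]]'

```text
time: 34.92
tcp_pos: [0.4681, 0.0635, 0.1587]
tool_rot: [0.002, 0.029, 1.0, 0.002]
ft_force: [-0.8, 4.0, 8.4]
width: 0.008
```

Emit:
jog_arm --commands '[[-1,[0,0.002,0.01],[0,0,0]],[-1,[0,0.003,0.015],[0,0,0]]]'

```text
time: 35.17
tcp_pos: [0.4686, 0.0667, 0.1477]
tool_rot: [0.003, 0.029, 1.0, 0.003]
ft_force: [-3.0, 5.0, 17.6]
width: 0.003
```

Emit:
jog_arm --commands '[[-1,[0,0.002,0.01],[0,0,0]],[-1,[0,0.003,0.015],[0,0,0]]]'

```text
time: 35.42
tcp_pos: [0.4683, 0.068, 0.1349]
tool_rot: [0.002, 0.029, 1.0, 0.002]
ft_force: [1.3, 1.1, 2.6]
width: 0.01
```

Emit:
jog_arm --commands '[[-1,[0,0,0.01],[0,0,0]],[-1,[0,0,0.015],[0,0,0]]]'

```text
time: 35.67
tcp_pos: [0.4665, 0.0665, 0.1211]
tool_rot: [0.0, 0.029, 1.0, 0.0]
ft_force: [1.5, 2.7, 3.3]
width: 0.003
```

```bash
python3 - <<'E'
from h import *
shift([.465,.060,.0345],1.51)
snap("scene","s19",(20,100,400,350),2)
snap("top","t19",(250,140,470,320),3.5)
E
```

```text
t 35.67 tcp [0.4665 0.0665 0.1211] F [1.5 2.7 3.3] w 0.003  shift_units [ 0.0015 -0.0083  0.1082]
toolx [-0.998  0.059 -0.001] tooly [0.059 0.998 0.001]
turn_units [0.0012 0.0016 0.0039]
```

View pics/s19.png

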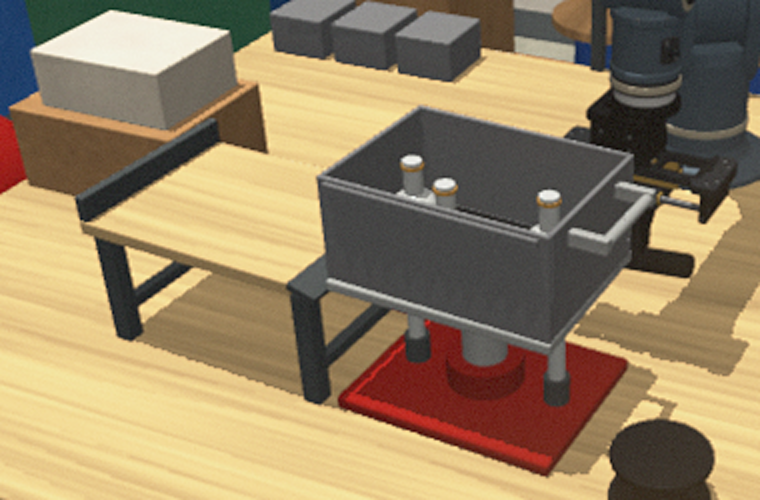

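View pics/t19.png

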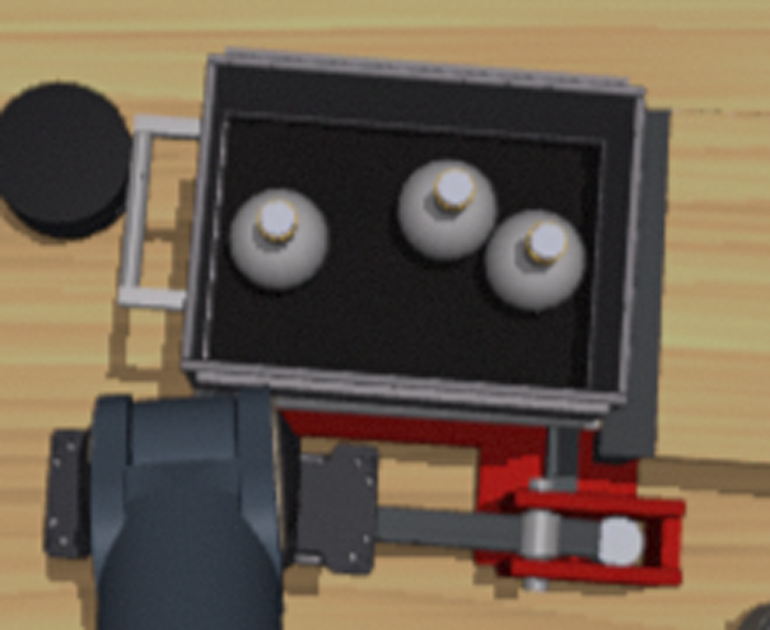

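Emit:
jog_arm --commands '[[-1,[0,0,0.01],[0,0,0]],[-1,[0,0,0.02],[0,0,0]]]'

```text
time: 36.02
tcp_pos: [0.4666, 0.0677, 0.1058]
tool_rot: [0.0, 0.029, 1.0, 0.001]
ft_force: [-2.0, 4.7, 13.6]
width: 0.006
```

Emit:
jog_arm --commands '[[-1,[0,-0.001,0.01],[0,0,0]],[-1,[0,-0.001,0.02],[0,0,0]]]'

```text
time: 36.28
tcp_pos: [0.4667, 0.0686, 0.0913]
tool_rot: [0.0, 0.029, 1.0, 0.003]
ft_force: [-6.0, 7.7, 30.9]
width: 0.006
```

Emit:
jog_arm --commands '[[-1,[0,-0.001,0.01],[0,0,0]],[-1,[0,-0.001,0.02],[0,0,0]]]'

```text
time: 36.52
tcp_pos: [0.4668, 0.0687, 0.0769]
tool_rot: [0.0, 0.029, 1.0, 0.004]
ft_force: [-11.8, 8.2, 47.6]
width: 0.009
```

Emit:
jog_arm --commands '[[-1,[0,-0.001,0.01],[0,0,0]],[-1,[0,-0.001,0.02],[0,0,0]]]'

```text
time: 36.78
tcp_pos: [0.4669, 0.0678, 0.0623]
tool_rot: [-0.0, 0.029, 1.0, 0.004]
ft_force: [-15.5, 6.3, 65.8]
width: 0.008
```

Force has risen to 66 N against the lever, so it's at its stop. I'll back off.

Emit:
jog_arm --commands '[[-1,[0,0,-0.03],[0,0,0]],[-1,[0,0,-0.08],[0,0,0]],[-1,[0,0,-0.14],[0,0,0]],[-1,[0,0,-0.19],[0,0,0]],[-1,[0,0,-0.21],[0,0,0]],[-1,[0,0,-0.21],[0,0,0]],[-1,[0,0,-0.21],[0,0,0]]]'

```text
time: 37.65
tcp_pos: [0.4647, 0.0636, 0.2236]
tool_rot: [-0.002, 0.029, 1.0, -0.001]
ft_force: [0.1, 0.7, -0.3]
width: 0.008
```

```bash
python3 - <<'E'
from h import *
shift([.465,.060,.0345],1.51)
snap("scene","s20",(20,100,400,350),2)
snap("top","t20",(250,140,470,320),3.5)
E
```

```text
t 37.65 tcp [0.4647 0.0636 0.2236] F [ 0.1  0.7 -0.3] w 0.008  shift_units [-0.0013 -0.0042  0.2364]
toolx [-0.998  0.059  0.003] tooly [ 0.059  0.998 -0.001]
turn_units [-0.0022 -0.0061  0.0041]
```

View pics/s20.png

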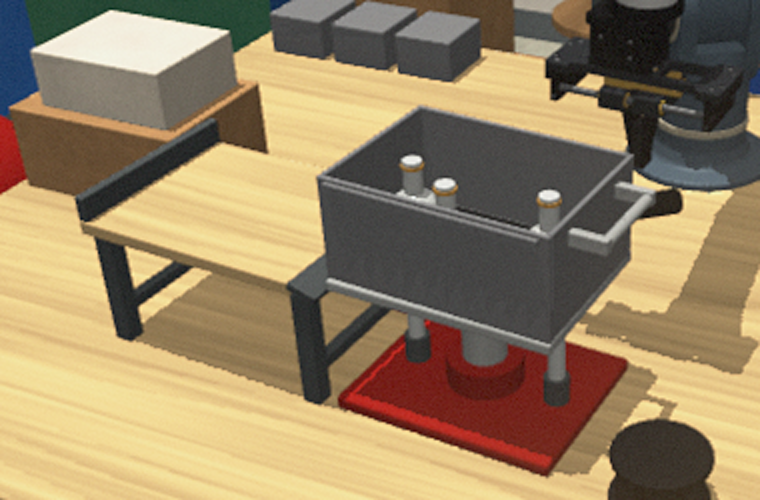

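View pics/t20.png

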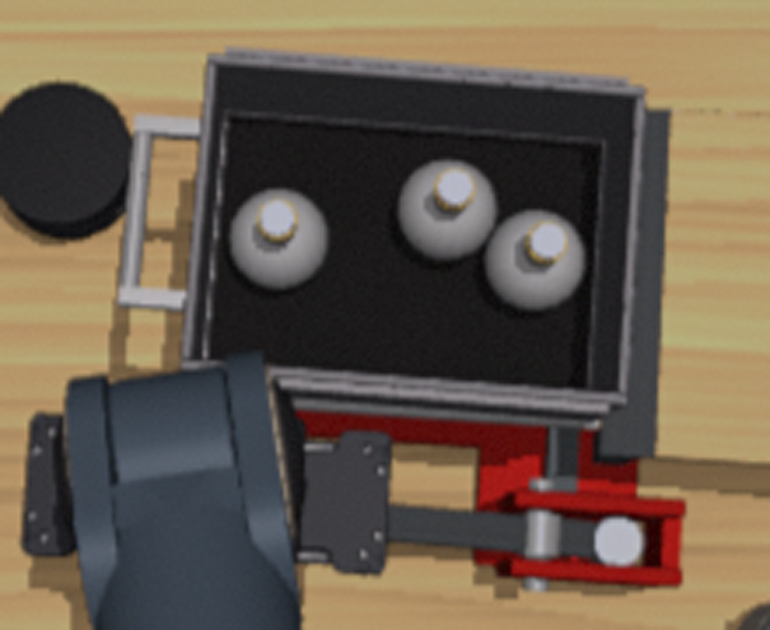

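```bash
python3 - <<'E'
from h import *
snap("scene","s21",(170,130,390,295),3.6)
snap("top","t21",(275,145,445,270),4.5)
E
```

```text
(no output)
```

View pics/s21.png

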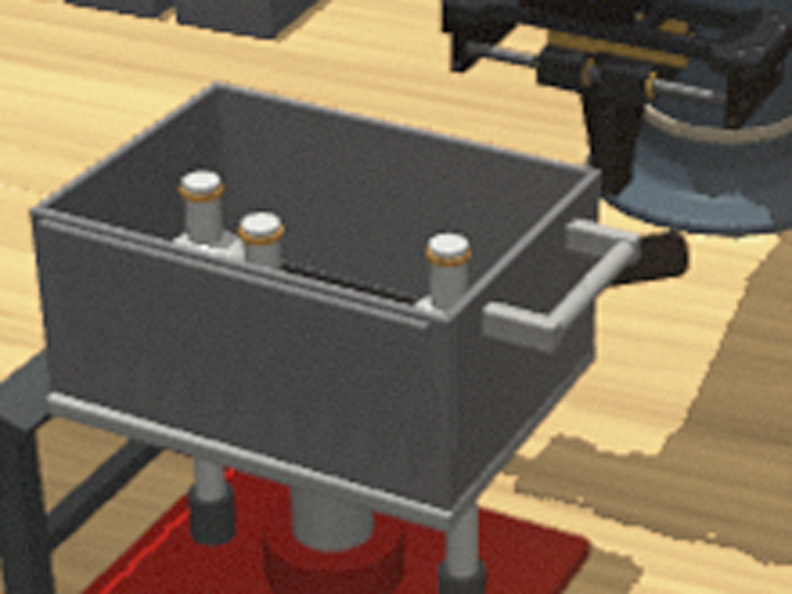

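View pics/t21.png

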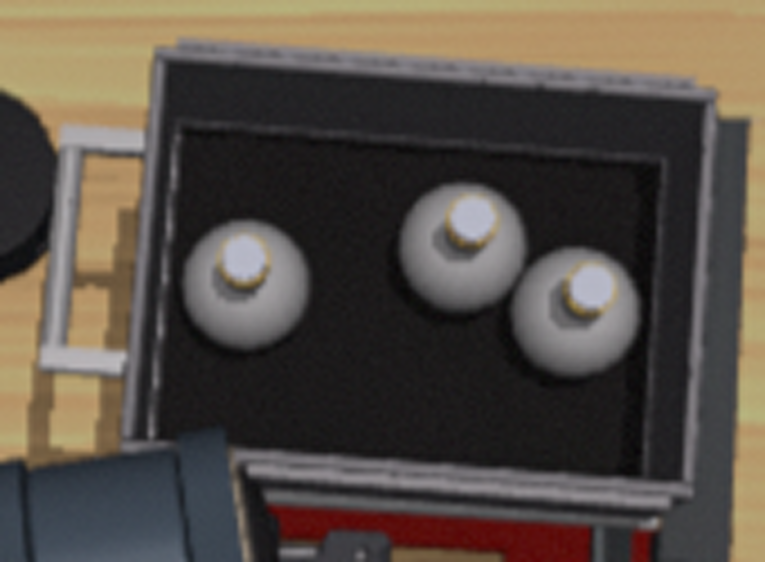

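```bash
cat >> h.py <<'E'
def tri(a,b):
    A=[];B=[]
    for n,(u,v) in (("scene",a),("top",b)):
        c=optics.camera_params(n);E=c["extrinsics"]
        o=-E[:3,:3].T@E[:3,3];d=E[:3,:3].T@np.array([(u-c["cx"])/c["fx"],(v-c["cy"])/c["fy"],1.]);d/=np.linalg.norm(d)
        M=np.eye(3)-np.outer(d,d);A.append(M);B.append(M@o)
    return np.linalg.solve(sum(A),sum(B)).round(4)
E
python3 - <<'E'
from h import *
S=lambda x,y:(170+(x-1.3)/3.6,130+(y-1.3)/3.6)
T=lambda x,y:(275+(x-1.8)/4.5,145+(y-1.8)/4.5)
for n,a,b in (("R",(448,243),(243,259)),("M",(262,223),(472,220)),("L",(201,181),(592,288)),("rim+x-y",(38,211),(713,92)),("rim-x-y",(215,87),(690,490)),("handle -x",(632,243),(50,362)),("handle +x",(548,325),(68,135))):
    print(n,tri(S(*a),T(*b)))
P=[p2w("top",*T(*q),.273) for q in ((158,52),(713,92),(690,490),(128,445))]
print("rim",np.array(P),np.mean(P,0))
print("handle",p2w("top",*T(72,140),.253),p2w("top",*T(54,362),.253))
E
```

```text
R [0.6255 0.0295 0.2615]
M [ 0.6429 -0.0714  0.2609]
L [ 0.6123 -0.1243  0.2608]
rim+x-y [ 0.6969 -0.1761  0.2732]
rim-x-y [ 0.5214 -0.1635  0.2716]
handle -x [0.58   0.1155 0.2569]
handle +x [0.682  0.1074 0.2606]
rim [[ 0.7161  0.0675  0.273 ]
 [ 0.6976 -0.1772  0.273 ]
 [ 0.5213 -0.1634  0.273 ]
 [ 0.5411  0.0796  0.273 ]] [ 0.619025 -0.048375  0.273   ]
handle [0.6814 0.1068 0.253 ] [0.5807 0.1139 0.253 ]
```

Triangulated neck tops (0.261) and rim (0.272) put the deck at 0.158, which is its upper stop. Next I'll measure the landing.

```bash
python3 - <<'E'
from h import *
snap("top","t22",(415,155,585,285),4.6)
E
```

```text
(no output)
```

View pics/t22.png

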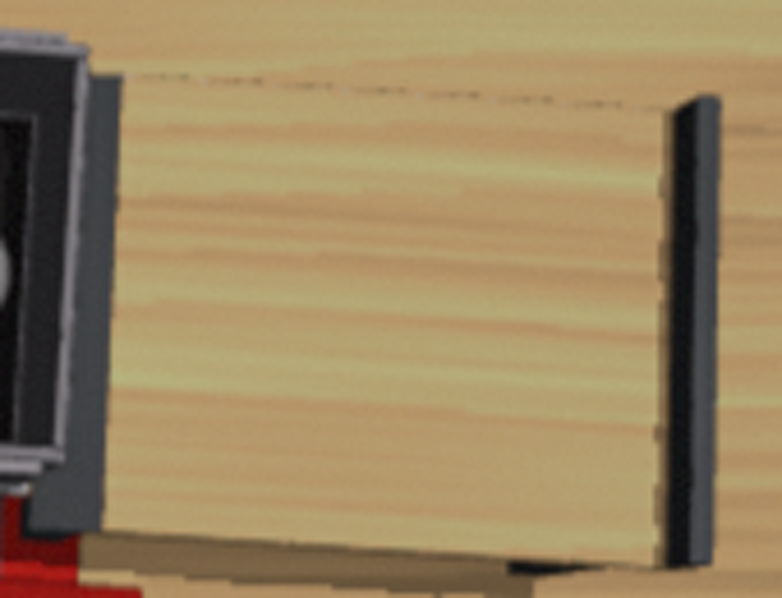

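```bash
python3 - <<'E'
from h import *
T=lambda x,y:(415+(x-1.8)/4.6,155+(y-1.8)/4.6)
a,b=p2w("top",*T(670,112),.153),p2w("top",*T(663,566),.153)
a2,b2=p2w("top",*T(699,98),.183),p2w("top",*T(694,566),.183)
c,d=p2w("top",*T(122,75),.153),p2w("top",*T(103,530),.153)
print(a,b,a2,b2,c,d)
yd=(c-a)[:2]+(d-b)[:2]; yaw=-np.arctan2(yd[0],yd[1]); print("yaw",yaw, -np.arctan2((d-c)[1],-(d-c)[0]) if 0 else np.arctan2((c-d)[1],(c-d)[0]),np.arctan2((a-b)[1],(a-b)[0]),np.arctan2((a2-b2)[1],(a2-b2)[0]))
for m in ((a+b)/2,(a2+b2)/2):
    Y=np.array([-np.sin(yaw),np.cos(yaw)]); print("centre",m[:2]+Y*.140)
E
```

```text
[ 0.6982 -0.4775  0.153 ] [ 0.4813 -0.4636  0.153 ] [ 0.6975 -0.4788  0.183 ] [ 0.4795 -0.4655  0.183 ] [ 0.7167 -0.2164  0.153 ] [ 0.4983 -0.2024  0.153 ]
yaw -0.06786422404123339 -0.06401497783434411 -0.06399731799811127 -0.06093364843402948
centre [ 0.5992437  -0.33087226]
centre [ 0.5979937  -0.33247226]
```

```bash
python3 - <<'E'
from h import *
shift([.631,.1105,.29],1.491)
E
```

```text
t 37.9 tcp [0.4656 0.0637 0.2246] F [ 0.5  0.8 -0.1] w 0.006  shift_units [-0.2029  0.0705 -0.082 ]
toolx [-0.998  0.059  0.001] tooly [ 0.059  0.998 -0.   ]
turn_units [-0.0009 -0.0024  0.0419]
```

Emit:
jog_arm --commands '[[-0.42,[0,0,-0.06],[0,0,0]],[-0.42,[0,0,-0.12],[0,0,0]],[-0.42,[-0.03,0.01,-0.14],[0,0,0.04]],[-0.42,[-0.1,0.035,-0.14],[0,0,0.04]],[-0.42,[-0.17,0.06,-0.14],[0,0,0.04]],[-0.42,[-0.203,0.07,-0.13],[0,0,0.04]],[-0.42,[-0.203,0.07,-0.09],[0,-0.002,0.04]],[-0.42,[-0.203,0.07,-0.08],[0,-0.002,0.04]],[-0.42,[-0.203,0.07,-0.08],[0,-0.002,0.04]],[-0.42,[-0.203,0.07,-0.08],[0,-0.002,0.04]]]' --grip_force 15

```text
time: 39.15
tcp_pos: [0.6318, 0.1101, 0.2911]
tool_rot: [0.002, 0.039, 0.999, 0.001]
ft_force: [-0.7, 0.1, 1.1]
width: 0.29
```

```bash
python3 - <<'E'
from h import *
o,r=obs();print("opening",o["width"]*87)
shift([.631,.1105,.234],1.491)
snap("scene","s23",(200,60,400,260),3.5)
E
```

```text
opening 25.23331371557194
t 39.15 tcp [0.6318 0.1101 0.2911] F [-0.7  0.1  1.1] w 0.29  shift_units [0.0013 0.0003 0.0714]
toolx [-0.997  0.079 -0.004] tooly [0.079 0.997 0.001]
turn_units [0.0029 0.0072 0.0019]
```

View pics/s23.png

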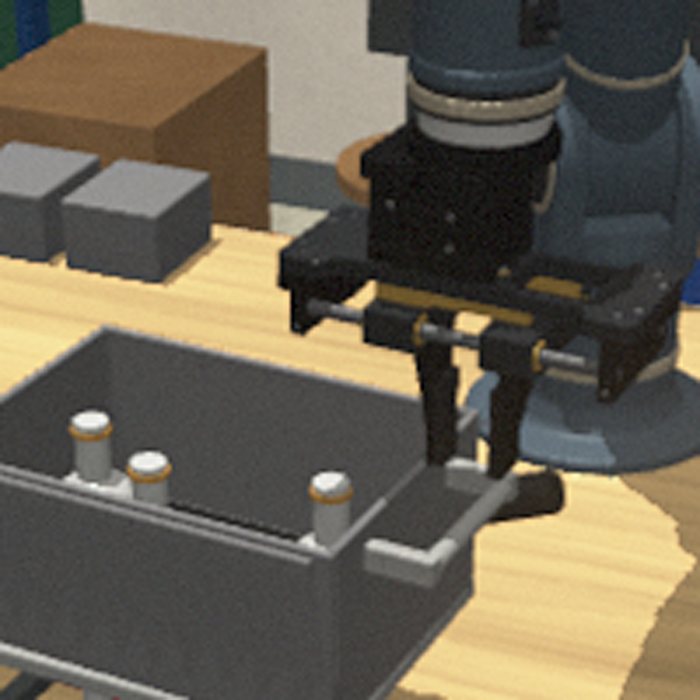

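```bash
python3 - <<'E'
from h import *
p=w2p("scene",[.631,.1105,.258]); print((p-[200,60])*3.5)
p=w2p("scene",obs()[0]["tcp_pos"]); print((p-[200,60])*3.5)
E
```

```text
[467.6 519.4]
[468.3  464.45]
```

Emit:
jog_arm --commands '[[-0.42,[0.001,0,0.02],[0,0,0]],[-0.42,[0.001,0,0.04],[0,0,0]],[-0.42,[0.001,0,0.05],[0,0,0]],[-0.42,[0.001,0,0.05],[0,0,0]]]'

```text
time: 39.7
tcp_pos: [0.6301, 0.1102, 0.2484]
tool_rot: [-0.0, 0.039, 0.999, -0.0]
ft_force: [0.2, -0.6, -0.2]
width: 0.295
```

No contact, and the fingers straddle the bar. I'll finish the descent and close.

Emit:
jog_arm --commands '[[-0.42,[0,0,0.01],[0,0,0]],[-0.42,[0,0,0.017],[0,0,0]],[-0.42,[0,0,0.017],[0,0,0]],[-0.6,[0,0,0.017],[0,0,0]],[-0.7,[0,0,0.017],[0,0,0]],[-1,[0,0,0.017],[0,0,0]],[-1,[0,0,0.017],[0,0,0]],[-1,[0,0,0.017],[0,0,0]]]'

```text
time: 40.7
tcp_pos: [0.6308, 0.1092, 0.2362]
tool_rot: [0.001, 0.04, 0.999, -0.0]
ft_force: [-1.6, -2.8, 1.1]
width: 0.132
```

```bash
python3 - <<'E'
from h import *
o,r=obs();print("opening",o["width"]*87)
p=o["tcp_pos"]
shift([p[0]-.022,p[1]-.2835,p[2]],1.506)
shift([.6088,-.173,p[2]],1.506)
snap("scene","s24",(160,60,400,280),3)
snap("top","t24",(275,145,445,270),4.5)
E
```

```text
opening 11.45766192122318
t 40.7 tcp [0.6308 0.1092 0.2362] F [-1.6 -2.8  1.1] w 0.132  shift_units [-8.000e-04 -3.554e-01  2.000e-04]
toolx [-0.997  0.08  -0.002] tooly [ 0.08   0.997 -0.001]
turn_units [-0.0011  0.0033 -0.0296]
t 40.7 tcp [0.6308 0.1092 0.2362] F [-1.6 -2.8  1.1] w 0.132  shift_units [-7.000e-04 -3.539e-01  2.000e-04]
toolx [-0.997  0.08  -0.002] tooly [ 0.08   0.997 -0.001]
turn_units [-0.0011  0.0033 -0.0296]
```

View pics/s24.png

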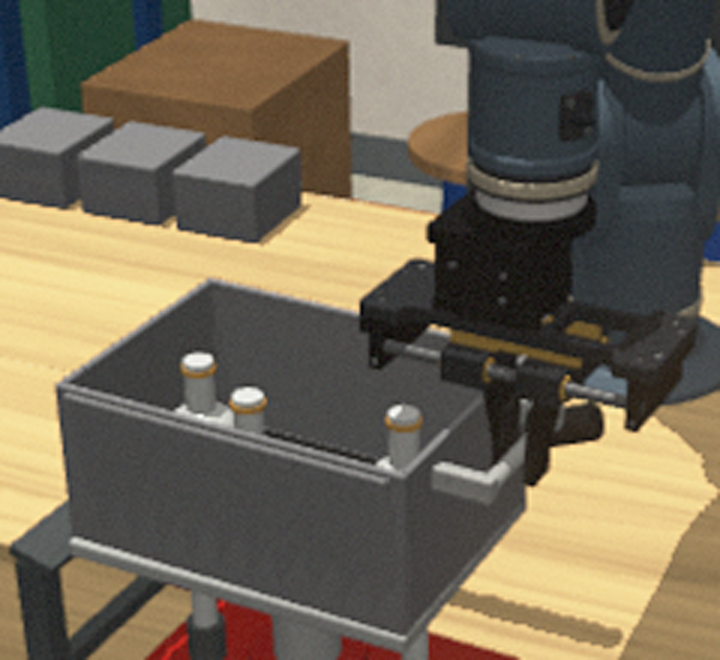

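Bar held (11.5 mm). I'll slide slowly toward the landing.

Emit:
jog_arm --commands '[[-1,[0,-0.002,0],[0,0,0]],[-1,[0,-0.006,0],[0,0,0]],[-1,[0,-0.012,0],[0,0,0]],[-1,[0,-0.018,0],[0,0,-0.005]],[-1,[0,-0.024,0],[0,0,-0.005]],[-1,[0,-0.03,0],[0,0,-0.005]],[-1,[0,-0.036,0],[0,0,-0.01]],[-1,[0,-0.042,0],[0,0,-0.01]],[-1,[0,-0.046,0],[0,0,-0.01]],[-1,[0,-0.048,0],[0,0,-0.01]]]'

```text
time: 42.05
tcp_pos: [0.628, 0.076, 0.2363]
tool_rot: [0.001, 0.035, 0.999, 0.003]
ft_force: [0.4, 5.9, 1.3]
width: 0.13
```

```bash
python3 - <<'E'
from h import *
o,r=obs()
shift([.6088,-.173,o["tcp_pos"][2]],1.506)
snap("scene","s25",(60,60,400,310),2.2)
E
```

```text
t 42.05 tcp [0.628  0.076  0.2363] F [0.4 5.9 1.3] w 0.13  shift_units [ 0.0019 -0.3121 -0.0018]
toolx [-0.997  0.071 -0.002] tooly [0.071 0.997 0.006]
turn_units [ 0.0114  0.0043 -0.0123]
```

View pics/s25.png

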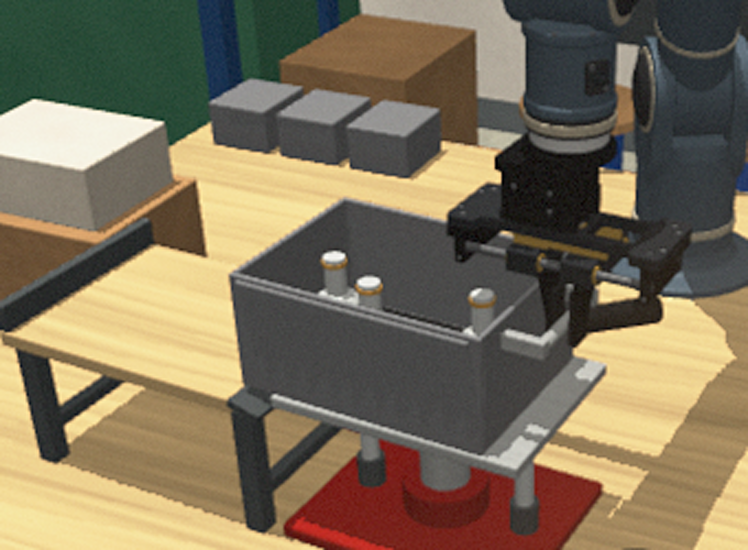

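Emit:
jog_arm --commands '[[-1,[0,-0.004,0],[0,0,0]],[-1,[0,-0.01,0],[0,0,0]],[-1,[0,-0.018,0],[0,0,0]],[-1,[0,-0.026,0],[0,0,0]],[-1,[0,-0.034,0],[0,0,0]],[-1,[0,-0.042,0],[0,0,0]],[-1,[0,-0.05,0],[0,0,0]],[-1,[0,-0.058,0],[0,0,0]],[-1,[0,-0.066,0],[0,0,0]],[-1,[0,-0.074,0],[0,0,0]],[-1,[0,-0.08,0],[0,0,0]],[-1,[0,-0.084,0],[0,0,0]]]'

```text
time: 43.6
tcp_pos: [0.6233, 0.0091, 0.2363]
tool_rot: [0.001, 0.035, 0.999, 0.003]
ft_force: [0.0, 5.9, 2.4]
width: 0.131
```

```bash
python3 - <<'E'
from h import *
o,r=obs()
shift([.6088,-.173,o["tcp_pos"][2]],1.506)
snap("scene","s26",(60,60,400,310),2.2)
E
```

```text
t 43.6 tcp [0.6233 0.0091 0.2363] F [0.  5.9 2.4] w 0.131  shift_units [ 0.0019 -0.2284 -0.0014]
toolx [-0.998  0.071 -0.002] tooly [0.071 0.997 0.006]
turn_units [ 0.0121  0.0044 -0.0118]
```

View pics/s26.png

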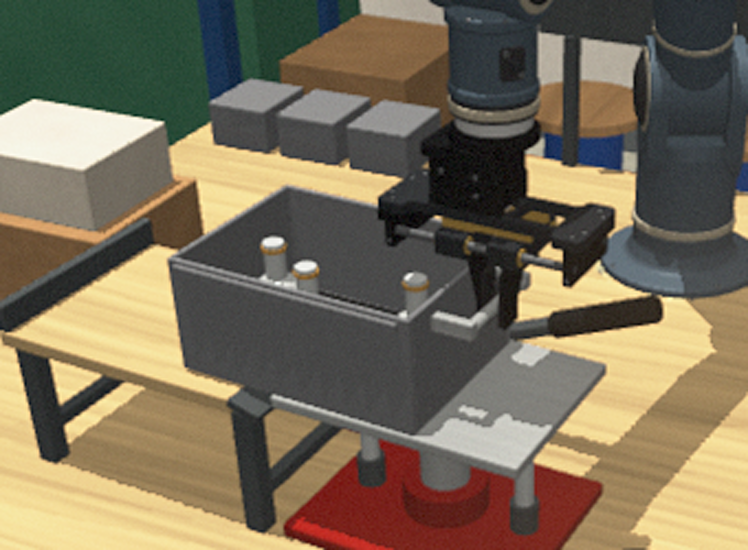

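Emit:
jog_arm --commands '[[-1,[0,-0.004,0],[0,0,0]],[-1,[0,-0.009,0],[0,0,0]],[-1,[0,-0.015,0],[0,0,0]],[-1,[0,-0.021,0],[0,0,0]],[-1,[0,-0.027,-0.001],[0,0,0]],[-1,[0,-0.033,-0.002],[0,0,0]],[-1,[0,-0.039,-0.002],[0,0,0]],[-1,[0,-0.045,-0.003],[0,0,0]],[-1,[0,-0.05,-0.003],[0,0,0]],[-1,[0,-0.054,-0.003],[0,0,0]],[-1,[0,-0.057,-0.003],[0,0,0]]]' --grip_force 10

```text
time: 45.02
tcp_pos: [0.6207, -0.0351, 0.2394]
tool_rot: [0.002, 0.035, 0.999, 0.004]
ft_force: [-0.1, 8.1, 6.7]
width: 0.131
```

```bash
python3 - <<'E'
from h import *
o,r=obs()
shift([.6088,-.173,o["tcp_pos"][2]],1.506)
snap("scene","s27",(60,60,400,310),2.2)
E
```

```text
t 45.02 tcp [ 0.6207 -0.0351  0.2394] F [-0.1  8.1  6.7] w 0.131  shift_units [ 0.0028 -0.173  -0.0014]
toolx [-0.998  0.07  -0.004] tooly [0.07  0.998 0.008]
turn_units [ 0.0158  0.0073 -0.01  ]
```

View pics/s27.png

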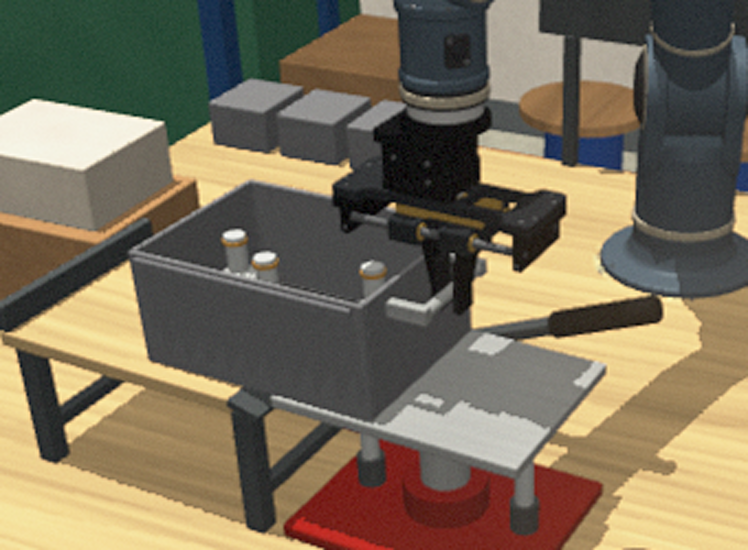

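Emit:
jog_arm --commands '[[-1,[0,-0.004,-0.002],[0,0,0]],[-1,[0,-0.009,-0.003],[0,0,0]],[-1,[0,-0.015,-0.003],[0,0,0]],[-1,[0,-0.021,-0.003],[0,0,0]],[-1,[0,-0.027,-0.003],[0,0,0]],[-1,[0,-0.033,-0.003],[0,0,0]],[-1,[0,-0.039,-0.002],[0,0,0]],[-1,[0,-0.045,-0.001],[0,0,0]],[-1,[0,-0.05,0],[0,0,0]],[-1,[0,-0.054,0],[0,0,0]],[-1,[0,-0.057,0],[0,0,0]]]'

```text
time: 46.45
tcp_pos: [0.6162, -0.0859, 0.2386]
tool_rot: [0.001, 0.037, 0.999, 0.0]
ft_force: [-0.3, 4.0, 0.5]
width: 0.132
```

```bash
python3 - <<'E'
from h import *
o,r=obs()
shift([.6088,-.173,.229],1.506)
snap("scene","s28",(60,60,400,310),2.2)
E
```

```text
t 46.45 tcp [ 0.6162 -0.0859  0.2386] F [-0.3  4.   0.5] w 0.132  shift_units [ 0.0013 -0.1093  0.0119]
toolx [-0.997  0.073 -0.002] tooly [0.073 0.997 0.001]
turn_units [ 0.0019  0.0041 -0.0174]
```

View pics/s28.png

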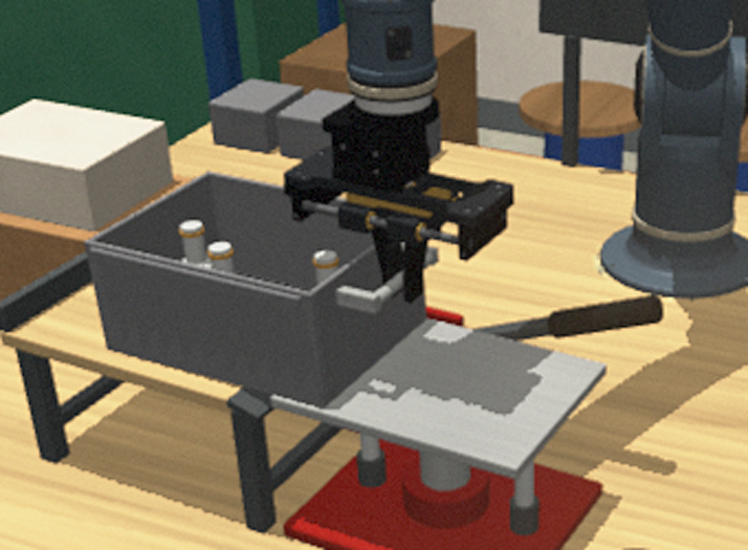

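Emit:
jog_arm --commands '[[-1,[0,-0.004,0],[0,0,0]],[-1,[0,-0.009,0],[0,0,0]],[-1,[0,-0.015,0.001],[0,0,0]],[-1,[0,-0.021,0.001],[0,0,0]],[-1,[0,-0.027,0.001],[0,0,0]],[-1,[0,-0.033,0.002],[0,0,0]],[-1,[0,-0.039,0.002],[0,0,-0.005]],[-1,[0,-0.045,0.002],[0,0,-0.01]],[-1,[0,-0.05,0.003],[0,0,-0.01]],[-1,[0,-0.054,0.003],[0,0,-0.01]],[-1,[0,-0.057,0.003],[0,0,-0.01]]]'

```text
time: 47.88
tcp_pos: [0.6136, -0.13, 0.2372]
tool_rot: [0.002, 0.034, 0.999, 0.001]
ft_force: [0.4, 8.1, 5.8]
width: 0.136
```

```bash
python3 - <<'E'
from h import *
o,r=obs()
shift([.6088,-.173,.231],1.506)
snap("scene","s29",(20,80,340,310),2.4)
E
```

```text
t 47.88 tcp [ 0.6136 -0.13    0.2372] F [0.4 8.1 5.8] w 0.136  shift_units [ 0.0024 -0.0541  0.0076]
toolx [-0.998  0.068 -0.004] tooly [0.068 0.998 0.003]
turn_units [ 0.0062  0.0073 -0.0058]
```

View pics/s29.png

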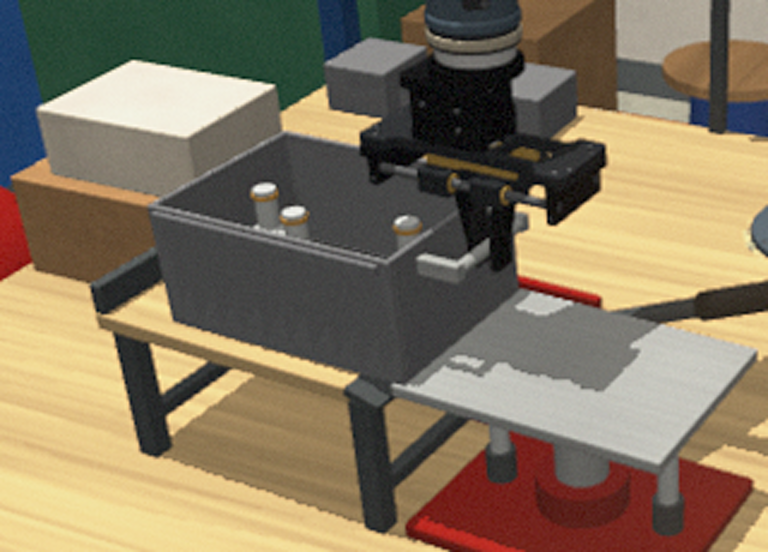

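Emit:
jog_arm --commands '[[-1,[0,-0.004,-0.001],[0,0,0]],[-1,[0,-0.009,-0.001],[0,0,0]],[-1,[0,-0.015,-0.001],[0,0,0]],[-1,[0,-0.021,-0.001],[0,0,0]],[-1,[0,-0.027,0],[0,0,0]],[-1,[0,-0.033,0.001],[0,0,0]],[-1,[0,-0.037,0.002],[0,0,0]],[-1,[0,-0.04,0.003],[0,0,0]],[-1,[0,-0.043,0.004],[0,0,0]],[-1,[0,-0.045,0.005],[0,0,0]],[-1,[0,-0.046,0.005],[0,0,0]]]'

```text
time: 49.3
tcp_pos: [0.6101, -0.1682, 0.2318]
tool_rot: [0.001, 0.034, 0.999, 0.0]
ft_force: [0.4, 3.2, -1.7]
width: 0.132
```

```bash
python3 - <<'E'
from h import *
o,r=obs()
shift([.6088,-.173,.231],1.506)
snap("scene","s30",(20,80,340,310),2.4)
snap("top","t30",(370,145,590,300),3.5)
E
```

```text
t 49.3 tcp [ 0.6101 -0.1682  0.2318] F [ 0.4  3.2 -1.7] w 0.132  shift_units [ 0.0012 -0.0061  0.001 ]
toolx [-0.998  0.069 -0.001] tooly [0.069 0.998 0.001]
turn_units [ 0.0011  0.0026 -0.0078]
```

View pics/s30.png

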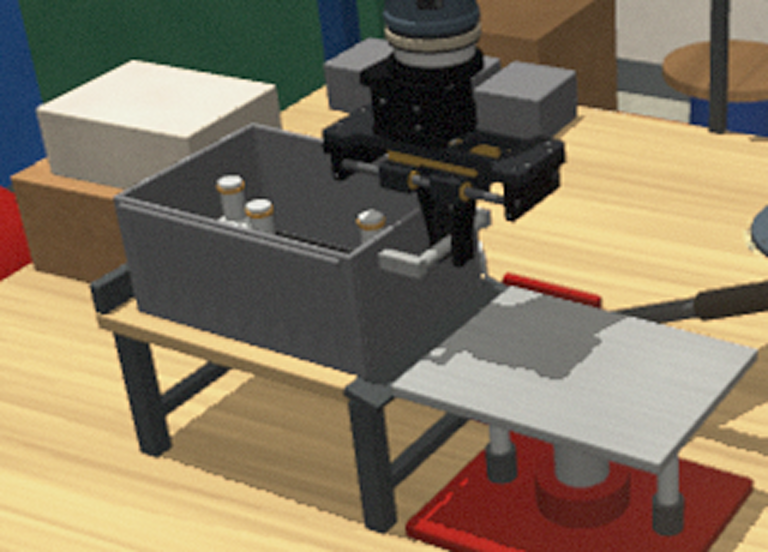

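View pics/t30.png

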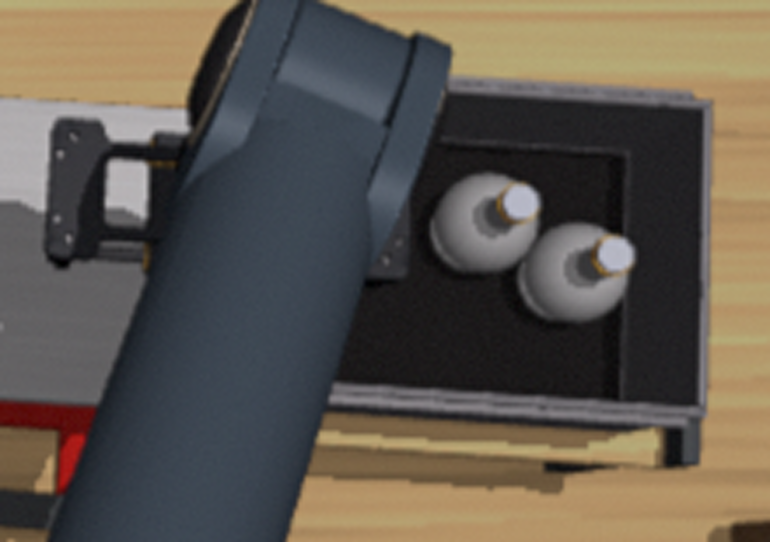

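```bash
python3 - <<'E'
from h import *
T=lambda x,y:(370+(x-1.2)/3.5,145+(y-1.2)/3.5)
a,b=p2w("top",*T(711,102),.268),p2w("top",*T(702,411),.268)
Y=np.array([.066,.998]); print(a,b,(a+b)[:2]/2+Y*.125,np.arctan2((a-b)[1],(a-b)[0]))
E
```

```text
[ 0.6807 -0.455   0.268 ] [ 0.5048 -0.4408  0.268 ] [ 0.601   -0.32315] -0.0805530023737969
```

Emit:
jog_arm --commands '[[-1,[0,-0.003,0.001],[0,0,0]],[-1,[0,-0.006,0.002],[0,0,0]],[-1,[0,-0.008,0.002],[0,0,0]],[-1,[0,-0.008,0.002],[0,0,0]],[-1,[0,-0.008,0.002],[0,0,0]]]'

```text
time: 50.02
tcp_pos: [0.6106, -0.1736, 0.2313]
tool_rot: [0.002, 0.034, 0.999, 0.001]
ft_force: [0.7, 5.4, 2.5]
width: 0.132
```

Emit:
jog_arm --commands '[[-0.8,[0,0.001,0],[0,0,0]],[-0.5,[0,0.001,0],[0,0,0]],[-0.42,[0,0.001,0],[0,0,0]],[-0.42,[0,0.001,0],[0,0,0]],[-0.42,[0,0.001,-0.02],[0,0,0]],[-0.42,[0,0.001,-0.05],[0,0,0]],[-0.42,[0,0.001,-0.1],[0,0,0]],[-0.42,[0,0.06,-0.14],[0,0,0]],[-0.42,[0,0.13,-0.14],[0,0,0]],[-0.42,[0,0.2,-0.14],[0,0,0]],[-0.42,[0,0.27,-0.14],[0,0,0]],[-0.42,[0,0.32,-0.14],[0,0,0]]]'

```text
time: 51.52
tcp_pos: [0.6272, 0.0838, 0.3436]
tool_rot: [0.001, 0.033, 0.999, 0.001]
ft_force: [-0.3, -0.0, 0.2]
width: 0.292
```

```bash
python3 - <<'E'
from h import *
snap("scene","s31",(20,80,340,310),2.4)
snap("top","t31",(370,145,590,300),3.5)
E
```

```text
(no output)
```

View pics/s31.png

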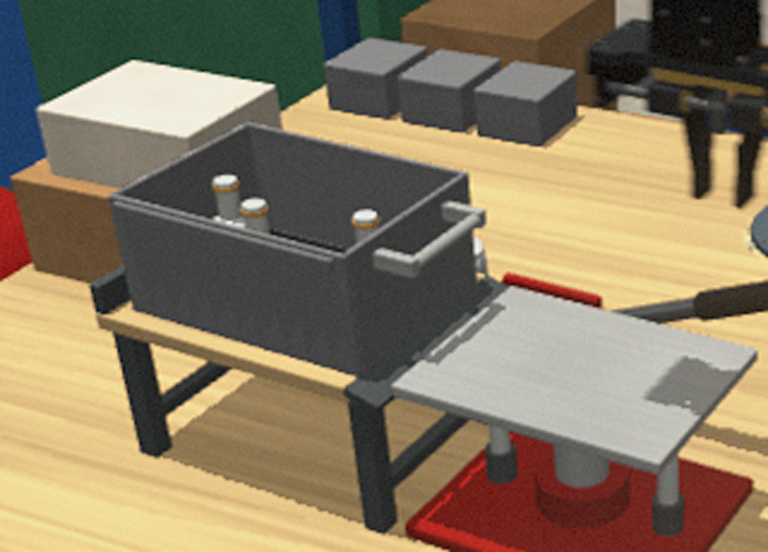

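View pics/t31.png

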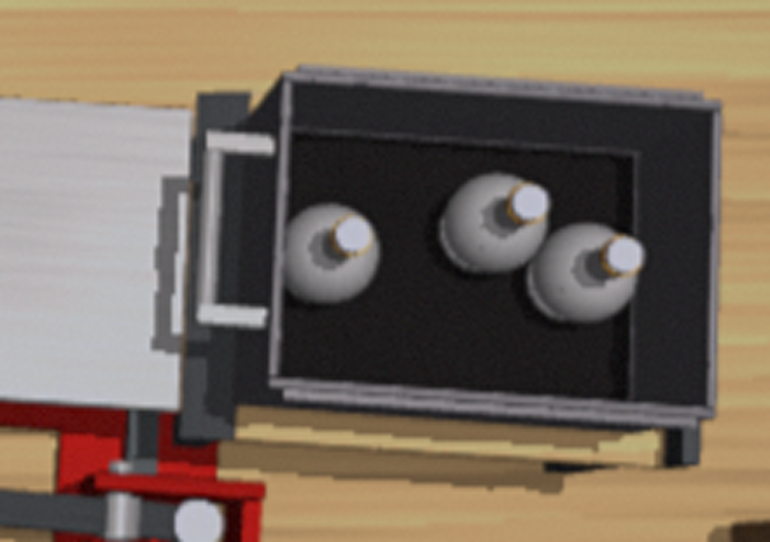

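```bash
python3 - <<'E'
from h import *
T=lambda x,y:(370+(x-1.2)/3.5,145+(y-1.2)/3.5)
S=lambda x,y:(20+(x-.7)/2.4,80+(y-.7)/2.4)
P=np.array([p2w("top",*T(*q),.268) for q in ((288,75),(720,103),(714,413),(274,385))]);print(P,P.mean(0))
for a,b in (((366,215),(353,235)),((255,206),(529,202)),((225,181),(625,253))): print(tri(S(*a),T(*b)))
snap("scene","s32"); print(obs()[0]["ft_force"].round(1))
E
```

```text
[[ 0.6968 -0.2157  0.268 ]
 [ 0.6801 -0.46    0.268 ]
 [ 0.5037 -0.4474  0.268 ]
 [ 0.5195 -0.2033  0.268 ]] [ 0.600025 -0.3316    0.268   ]
[ 0.6062 -0.2522  0.2568]
[ 0.6253 -0.3532  0.2549]
[ 0.5956 -0.4062  0.2562]
[-0.1 -0.6  0.5]
```

View pics/s32.png

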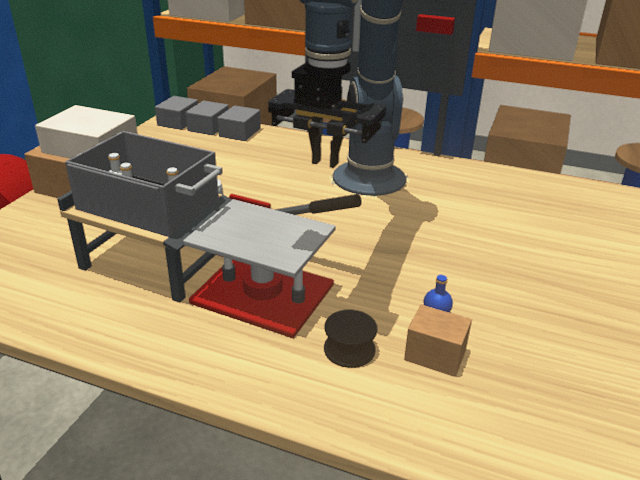

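The tub is centred within about 2 mm, the floats are upright, the other things haven't moved and the arm touches nothing. Handing in.

```bash
python3 -c "
from bench import ctrl
print(ctrl.close_job())"
```

```text
the job is handed in; nothing more can be done
None
```

The job is done and handed in at about 52 s of the 210 s allowed. The interface gives no verdict.

- **Floats:** Three silver floats were present, and I set each one down on the tub floor at about 1–5 N contact. One was knocked a few centimetres aside inside the tub during the run but stayed upright. I left the blue look-alike alone.
- **Pumping:** Four full lever strokes raised the deck to its upper stop. Triangulated neck and rim heights put the deck top at about 158 mm above the bench. I began a fifth stroke to confirm, and the lever resisted with up to 66 N on the fingers as it neared the stop, so I backed off. That is under the 120 N wrist limit, and I saw no contact by the gripper's body, though I had no separate reading of it.
- **Tub:** I slid it across by its handle and released it. Its measured centre is (0.600, -0.332) m, against about (0.5985, -0.3315) m measured for the landing's middle.
- **Last checks:** All three floats stand upright with neck tops at about 0.256 m, as they should on the landing. The arm was touching nothing. The reel, carton and blue float had not moved. The grease tin was hidden in the last full picture, but nothing went near it.
- **Disagreement:** The tub's yaw read about 0.015 rad off the lift's, which is within reading error.

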